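# Snap the retaining ring into the desk carousel's post

### The job

Finish putting together the yellow supply carousel on the calligraphy desk: take the red snap ring pliers out of their stand, put both tips into the eyes of the loose ring on top of the steel post, spread the ring just far enough to pass down over the post, press it home on the brass sleeve with about 10 N, and only then let it close in the groove. Never press it with more than 20 N or overstretch it. Then hang the pliers upright back in their stand and leave the other things where they are.

Things in the scene. Friction and masses are not known exactly. Their poses are not given: they have to be found in the camera images.
- carousel: yellow round desk carousel, fixed to the table; origin under its centre, z up. Tray 180 mm wide, rim 39 mm high, hub 60 mm wide and 60 mm high. A stepped upright post stands on the hub's axis (see post_groove).
- post_groove (a point): point on the post's axis at the floor of the groove, 75 mm above the table, z up. From there: below, a brass sleeve 45.6 mm wide (60 to 75 mm above the table) whose flat top is the groove's floor; groove 35.2 mm wide, 75 to 81 mm; steel land 40 mm wide, 81 to 89 mm; nose 32.4 mm wide, 89 to 97 mm, with a cap to 100 mm.
- sleeve: brass sleeve round the post, fixed to the carousel, 45.6 mm wide, 15 mm high, origin under its centre; its flat top, 75 mm above the table, is where the ring has to be pressed home. Pressing at the eyes tips the ring a little: ease off by 1 to 2 mm before letting it close, so that its back lies down too (if the back still hangs on the land, spread 1 to 2 mm more).
- ring_center (a point): centre of the blued spring steel snap ring, half-way up its 4 mm thickness. It starts flat and loose round the nose, lying on the land (underside 89 mm above the table), up to 2 mm off axis. z up; +x from the ring's back to the middle of its gap; y from right eye to left eye. Relaxed 36.6 mm wide inside, 44.6 outside. The back third is rigid.
- ring_left (a joint): outward swing of the ring's +y arm, rad, 0 relaxed. Springy: about 1 N at the eye at first, 6 N when spread enough. The ring passes over the land with the eyes 42 to 47 mm apart (about 0.27 on both arms), eyes then 18 to 19 mm in front (+x of the ring) of the post's axis, not 23: the ring shifts back as it spreads. Eyes over 54 mm apart ruin it.
- ring_right (a joint): the same for the -y arm
- eye_left (a point): centre of the eye of the +y arm, half-way up its 4 mm thickness: a round lug 12 mm wide with a vertical through hole 6 mm wide. The relaxed eyes are 26.5 mm apart and 23 mm in front (+x) of the ring's centre.
- eye_right (a point): the same for the eye of the -y arm
- pliers_grip (a point): midway between the two round red grips of the snap ring pliers, which hang upright, tips down, in their stand; 110 mm above the pin ends. z up, y from right grip to left (squeeze along y). Each grip is a barrel 20 mm thick, 24 mm long along x; 62 mm over the outsides when relaxed. Handles end 24 mm higher. 180 g. Front and back alike: half a turn changes nothing.
- pliers_left (a joint): swing of the +y lever, rad, 0 relaxed, at most 0.30; both levers swing equally about pivots 55 mm above the pin ends. Squeezing the grips SPREADS the pins: 1 mm less over the grips moves the pins 1 mm farther apart. Sprung: 15 N at each grip to start moving, 18 N when spread by 17 mm, plus the ring's force; let go, they close again.
- tip_left (a point): lower end of the +y pin, on its axis. The pins are 4 mm thick and 6 mm long, 25.2 mm apart when relaxed; above them round jaws 8.5 mm thick end in shoulders that press on the eyes. With their play in the eyes and their splay, the pin ends of a spread ring stand 4 to 5 mm farther apart than the eyes. The pliers' steel head, 24 (x) by 52 (y) mm, lies 49 to 63 mm above the pin ends.
- tip_right (a point): the same for the -y pin
- stand_mouth (a point): centre of the mouth of the grey pliers stand (fixed), at rim height, 55 mm above the table; y along the pocket's long side. Pocket 17 (x) by 40 (y) mm, walls 6 mm, floor 6 mm above the table, foot 90 x 80 mm. The jaws hang in the pocket and the head rests on the rim: grip point 61 mm above the mouth, pin ends 49 mm below it.
- ink_bottle_mid (a point): bystander, leave it alone: small black ink bottle with a red cap, 30 mm wide, 58 mm tall, standing in the carousel's tray; this is its centre
- seal_mid (a point): bystander, leave it alone: square marble seal, 20 x 20 x 45 mm, standing in the tray; this is its centre
- dish_mid (a point): bystander, leave it alone: small white ceramic dish, 36 mm wide, 18 mm tall, in the tray; this is its centre
- inkstone_mid (a point): bystander, leave it alone: dark grey inkstone slab, 100 x 70 x 18 mm; this is its centre
- paperweight_mid (a point): bystander, leave it alone: dark wooden bar 35 x 170 x 16 mm; this is its centre
- marker_mid (a point): bystander, leave it alone: black marker, 18 mm thick, 85 mm long, lying on its side; this is its centre
- big_ink_mid (a point): bystander, leave it alone: tall black ink bottle with a red cap, 52 mm wide, 120 mm tall; this is its centre

How it is judged:
By the outcome, as a careful person would: the job done as asked, in the order asked, and still so for the second after the job is handed in, with the robot touching nothing.
It also fails if it takes over 64 s, if anything falls off the work surface, if the arm or the gripper's body presses on something with over 40 N, if the wrist force passes 120 N, or if a joint passes its speed limit or range.

### The arm

A 7-joint arm with a two-finger parallel gripper is mounted at the origin on the work surface. World frame = base frame: x ahead of the robot, y to its left, z up, the work surface at z = 0. Lengths are in mm, angles in rad, forces in N, time in s.
With the tool pointing down it reaches from about 400 to 850 mm from the base axis. Payload 4.5 kg.
Tool frame: the origin (TCP) lies on the centre line of the jaws, within the pads' length; the fingertips stand 25 mm ahead of it and the grasp point (between the pads) lies 6 mm ahead of it; z points along the fingers, y is the direction in which the jaws open and shut (so a half turn about z gives the same grasp; the last joint's range is limited). The gripper opens to 88 mm and grips with 3 to 60 N. Pads are 18 mm wide; open, the fingers measure 123 mm over their backs; the gripper's body (75 mm by 187 mm) begins 45 mm behind the grasp point.
Start: joints at [1.247, 0.689, -0.195, 1.565, 0.157, 0.902, -0.215], TCP at [218.913, -585.43, 263.743] pointing down, gripper open.
Joint ranges: [-3.01, 3.01], [-0.46, 2.08], [-1.47, 1.51], [0.13, 2.56], [-1, 4.14], [0.04, 2.09], [-2.66, 2.66]. Speed limits (rad/s): [2.57, 2.57, 3.14, 3.14, 3.14, 3.14, 3.14].

### API

Orientations are given as [roll, pitch, yaw] about the fixed x, y, z axes, in that order (R = Rz(yaw) Ry(pitch) Rx(roll)).
In Python, from bench import status, eyes, job gives the robot as it stands.
- The arm moves only by the shell command python3 -m creep 'ROWS' [FORCE]. ROWS is JSON, a list of rows, each a list of 7 numbers: the shift along the world's x, y, z in m, then the turn, a rotation vector about the world's x, y, z in degrees, then the finger opening in m, from 0 to 0.0881. In form: [[tx, ty, tz, wx, wy, wz, hand], ...]. A call has 1 to 12 rows; each row is the pose to reach, as a shift and turn from the pose commanded when the call began; what a row does not reach only later rows make up. A row lasts 1/12 s, in which the tool goes at most 41.7 mm and 7.16 degrees, less where a joint would pass 70% of its speed; a pose out of reach is approached as far as the arm can. A call with a gripper value outside its range is refused whole. The fingers move at their own pace and stop on an object; FORCE is the grip in N (left out, the last holds). Time passes only in rows, so rows that repeat a pose let the fingers close. It gives the time, the measured TCP pose, the force and the opening at its end, in the units of the state.
- status.read_state(): the state, without advancing time (a new reading comes with each control period).
- eyes.snapshot(name): name is "scene" or "top" or "wrist"; returns (picture, depth): 384x512x3 uint8, red, green, blue; 384x512 float32, mm along the optical axis (not along the pixel's ray), 0 where there is no reading.
- eyes.camera_info(name): a dict with "vfov" (degrees; the focal length in pixels is half the picture's height over the tangent of half this angle, whatever the lens; pixels are square), "cx", "cy" (the principal point, pixels), "xyz" and "attitude" of the camera in the world. Camera axes: x right, y down, z forward; pixel columns grow to the right and rows downward; lengths in mm; the calibration is good to about 2 mm. A picture is of the moment at which its call begins: read the wrist's pose just before it. camera_info takes no time and is no camera call; for the wrist camera it gives the pose at the moment of the call.
- job.hand_in(): hands the job in, once; it reports no verdict.
The state is a dict: "clock": time; "joints": joint angles; "qd": joint speeds; "joint_efforts": joint torques, N m; "eef_pos": TCP position; "tcp_rot": TCP orientation; "wrist_force": force on the tool from outside, world axes, zero at the start; "wrist_torque": the same for the moment, N m; "gripper_width": finger opening in mm.
Only numpy, scipy, OpenCV 4.12 (cv2) and the standard library are available. Lean on these libraries where they do the work, as an engineer would, in place of code of your own. Each camera call takes 0.05 s, during which the arm holds its last target. There are 200 camera calls.

## Working session

There is one attempt and no reset: what is moved stays moved. The work goes in short steps, Python scripts to look and compute and a shell command to move; the robot and the scene stay as the last step left them, time stands still between calls to the robot, and variables do not carry over. Pictures are saved under pics/ and viewed, about 8 in all and at most 12, crops included, and the job is handed in when it is done.

```bash
ls; mkdir -p pics; cat > h.py <<'E'
import numpy as np, cv2
from scipy.spatial.transform import Rotation as R
from bench import status, eyes, job
def cam(name):
    c=eyes.camera_info(name); im,d=eyes.snapshot(name)
    f=im.shape[0]/2/np.tan(np.radians(c['vfov'])/2)
    return dict(im=im,d=d,f=f,c=c,Rm=R.from_euler('xyz',c['attitude']).as_matrix(),t=np.array(c['xyz']))
def ray(C,u,v):
    return C['Rm']@np.array([(u-C['c']['cx'])/C['f'],(v-C['c']['cy'])/C['f'],1.])
def onz(C,u,v,z):
    r=ray(C,u,v); return C['t']+r*(z-C['t'][2])/r[2]
def cloud(C):
    h,w=C['d'].shape; u,v=np.meshgrid(np.arange(w),np.arange(h))
    p=np.stack([(u-C['c']['cx'])/C['f'],(v-C['c']['cy'])/C['f'],np.ones((h,w))],-1)*C['d'][...,None]
    return p@C['Rm'].T+C['t']
def proj(C,p):
    q=C['Rm'].T@(np.array(p)-C['t']); return C['c']['cx']+C['f']*q[0]/q[2],C['c']['cy']+C['f']*q[1]/q[2]
def save(im,n,s=1):
    cv2.imwrite('pics/'+n,cv2.resize(im[...,::-1],None,fx=s,fy=s,interpolation=cv2.INTER_CUBIC))
E
python3 - <<'E'
from h import *
print(status.read_state())
import pickle
D={}
for n in ['scene','top','wrist']:
    D[n]=cam(n); print(n,D[n]['c'],D[n]['d'].min(),D[n]['d'].max())
pickle.dump(D,open('D.pkl','wb'))
save(D['top']['im'],'top.png',1.5); save(D['scene']['im'],'scene.png',1.5)
E
```

```text
pics
{'clock': 0.0, 'joints': array([ 1.2467646 ,  0.68997692, -0.19452554,  1.56634914,  0.15729183,
        0.90247821, -0.21509674]), 'qd': array([ 1.02883759e-03, -4.16131988e-04, -1.16224563e-03,  1.68049212e-03,
       -5.02350558e-04, -5.50036960e-04,  5.72991176e-05]), 'joint_efforts': array([-1.73650747e-06, -5.27556074e+01, -1.26667053e+00, -1.53424591e+01,
       -5.25315560e-02,  6.47700741e-03,  1.89824145e-04]), 'eef_pos': array([ 218.66252544, -584.87641367,  262.91332038]), 'tcp_rot': array([-3.13977614e+00,  1.16713483e-04,  3.57923983e-01]), 'wrist_force': array([ 0.40309808, -0.44304331, -0.11828901]), 'wrist_torque': array([-0.00464064, -0.02186389, -0.04447866]), 'gripper_width': 88.18221002983576}
scene {'vfov': 57.01282973285536, 'cx': 247.95403076729374, 'cy': 187.01610256546815, 'xyz': array([1017.73810019, -687.69724332,  703.47689224]), 'attitude': array([-2.15263631,  0.01328716,  0.54665293])} 0.0 3531.7563
top {'vfov': 44.59211458794185, 'cx': 250.55850015615906, 'cy': 186.15414693065614, 'xyz': array([ 388.95768106,   58.59053252, 1702.01078219]), 'attitude': array([-3.05128550e+00, -1.36223640e-03, -1.59129229e+00])} 0.0 2577.6995
wrist {'vfov': 67.86134315131004, 'cx': 253.57703646236894, 'cy': 190.4113979348403, 'xyz': array([ 285.37256565, -559.79912808,  383.69343172]), 'attitude': array([ 2.86027837e+00,  2.48693194e-03, -1.21242028e+00])} 0.0 1381.7686
```

View pics/top.png

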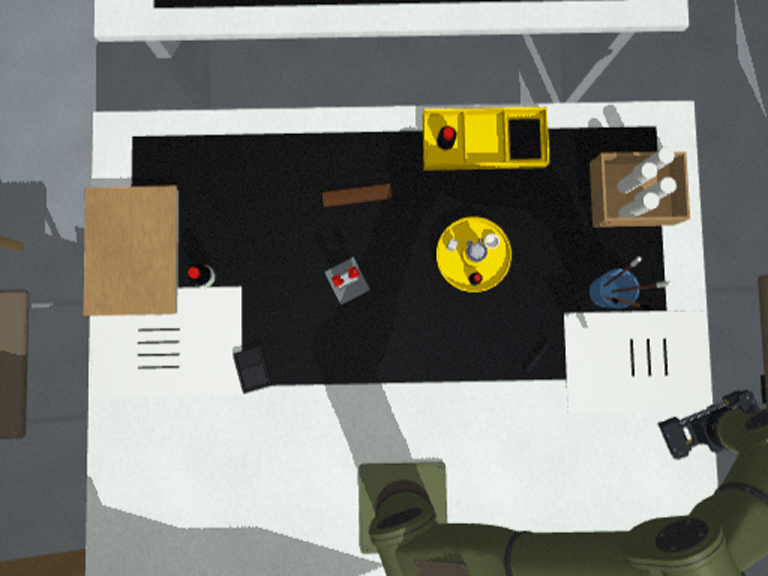

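View pics/scene.png

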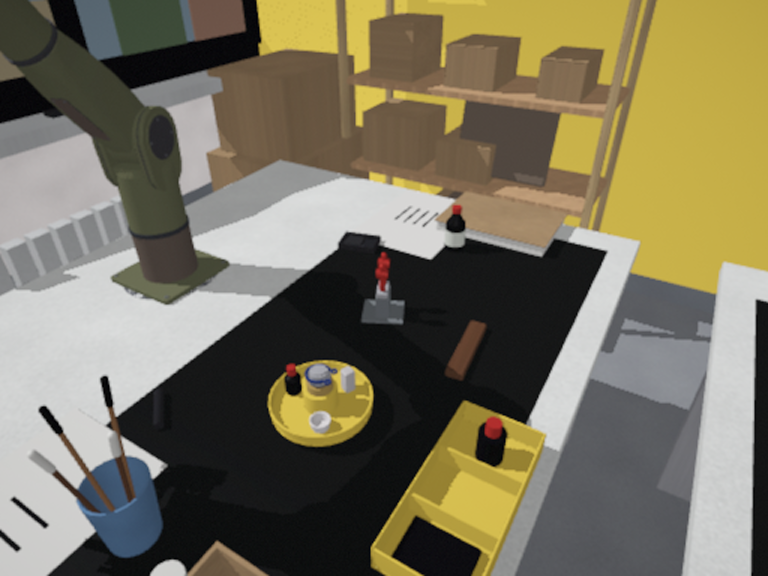

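The top view shows the stand with the red grips at about (231,187) native pixels and the carousel at (316,169). In its tray are the seal at (302,163), the dish at (327,160) and the ink bottle at (317,186). The scene view shows the blue ring on the post.

```bash
python3 - <<'E'
from h import *
import pickle
D=pickle.load(open('D.pkl','rb')); C=D['top']; im=C['im']; P=cloud(C)
hsv=cv2.cvtColor(im,cv2.COLOR_RGB2HSV)
def blobs(m,lo=8):
    n,l,s,c=cv2.connectedComponentsWithStats(m.astype(np.uint8))
    return [(l==i,c[i],s[i]) for i in range(1,n) if s[i][4]>=lo]
red=((hsv[...,0]<8)|(hsv[...,0]>172))&(hsv[...,1]>150)&(hsv[...,2]>80)
for m,c,s in blobs(red): print('red',c.round(1),s[4],np.median(P[m],0).round(1))
yel=(hsv[...,0]>20)&(hsv[...,0]<35)&(hsv[...,1]>120)&(hsv[...,2]>60)
for m,c,s in blobs(yel,300):
    pts=np.argwhere(m)[:,::-1].astype(np.float32); e=cv2.fitEllipse(cv2.convexHull(pts)); print('yel',e,onz(C,*e[0],39).round(1))
# points of height in stand region
reg=np.zeros(im.shape[:2],bool); reg[165:205,212:250]=1
Z=P[...,2]
for lo,hi in [(3,15),(45,70),(70,100),(100,150)]:
    m=reg&(Z>lo)&(Z<hi)
    if m.sum()>5:
        r=cv2.minAreaRect(P[m][:,:2].astype(np.float32)); print(lo,hi,m.sum(),r)
reg=np.zeros(im.shape[:2],bool); reg[150:190,300:335]=1
for lo,hi in [(70,86),(86,97),(97,110)]:
    m=reg&(Z>lo)&(Z<hi); print(lo,hi,m.sum(), P[m].mean(0) if m.sum() else '')
S=status.read_state(); M=R.from_euler('xyz',S['tcp_rot'])
W=D['wrist']; print('cam in tcp',M.inv().apply(W['t']-S['eef_pos']),M.inv().as_matrix()@W['Rm'])
E
```

```text
red [298.6  88.5] 47 [ 879.2 -124.2   81.4]
red [128.5 181.4] 51 [557.7 468.3 117.6]
red [235.  181.3] 37 [548.8 105.5 126.8]
red [224.5 186.6] 41 [532.4 142.4 123.7]
red [317.8 184.7] 20 [ 535.3 -181.4   77.9]
yel ((321.8476257324219, 91.87101745605469), (51.47740173339844, 112.99007415771484), 88.24374389648438) [ 878.1 -212.8   39. ]
yel ((315.5419006347656, 169.1143341064453), (50.451229095458984, 50.989776611328125), 139.4599609375) [ 596.  -180.5   39. ]
3 15 567 ((550.3582763671875, 126.23468017578125), (135.1677703857422, 142.91148376464844), 88.84294128417969)
45 70 50 ((540.5877075195312, 124.85992431640625), (29.17560577392578, 50.467288970947266), 26.822174072265625)
70 100 25 ((541.2621459960938, 122.9129409790039), (21.968421936035156, 31.2056827545166), 24.797788619995117)
100 150 87 ((540.4371948242188, 124.62024688720703), (24.577800750732422, 60.73815155029297), 25.380929946899414)
70 86 39 [ 571.92833594 -174.46380334   77.71154694]
86 97 77 [ 594.44315937 -182.10413456   91.88865535]
97 110 57 [ 593.62071845 -178.33577603  100.49283214]
cam in tcp [  71.25274706   -0.44555387 -120.59473753] [[ 5.03999557e-04 -9.60716740e-01 -2.77530345e-01]
 [ 9.99999238e-01  7.96920485e-04 -9.42656115e-04]
 [ 1.12679513e-03 -2.77529658e-01  9.60716409e-01]]
```

```bash
python3 -m creep '[[0.165,0.405,0,0,0,0,0.088],[0.165,0.405,0,0,0,0,0.088],[0.165,0.405,0,0,0,0,0.088],[0.165,0.405,0,0,0,0,0.088],[0.165,0.405,0,0,0,0,0.088],[0.165,0.405,0,0,0,0,0.088],[0.165,0.405,0,0,0,0,0.088],[0.165,0.405,0,0,0,0,0.088],[0.165,0.405,0,0,0,0,0.088],[0.165,0.405,0,0,0,0,0.088],[0.165,0.405,0,0,0,0,0.088],[0.165,0.405,0,0,0,0,0.088]]'
python3 -m creep '[[0.212,0,-0.035,0,0,0,0.088],[0.212,0,-0.035,0,0,0,0.088],[0.212,0,-0.035,0,0,0,0.088],[0.212,0,-0.035,0,0,0,0.088],[0.212,0,-0.035,0,0,0,0.088],[0.212,0,-0.035,0,0,0,0.088],[0.212,0,-0.035,0,0,0,0.088],[0.212,0,-0.035,0,0,0,0.088]]'
python3 - <<'E'
from h import *
import pickle
print({k:np.round(v,3) for k,v in status.read_state().items() if k in('clock','joints','eef_pos','tcp_rot','wrist_force')})
W=cam('wrist'); pickle.dump(W,open('W1.pkl','wb'))
u,v=proj(W,[596,-180,91]); print(u,v)
u,v=int(u),int(v); save(W['im'][max(0,v-110):v+110,max(0,u-140):u+140],'w1.png',2.8); print(max(0,u-140),max(0,v-110))
E
```

```text
clock: 1.15
eef_pos: [386.1, -175.3, 263.9]
tcp_rot: [-3.14, -0.002, 0.368]
wrist_force: [-0.3, -1.3, -0.5]
gripper_width: 88.2
clock: 1.82
eef_pos: [594.5, -181.3, 228.0]
tcp_rot: [-3.141, 0.003, 0.357]
wrist_force: [-0.2, 0.4, 0.6]
gripper_width: 88.0
{'clock': np.float64(1.817), 'joints': array([ 0.294,  0.725, -0.132,  1.613,  0.121,  0.814, -1.102]), 'eef_pos': array([ 594.494, -181.322,  228.007]), 'tcp_rot': array([-3.141e+00,  3.000e-03,  3.570e-01]), 'wrist_force': array([-0.162,  0.411,  0.569])}
253.49562047423436 184.85584248874815
113 74
```

View pics/w1.png

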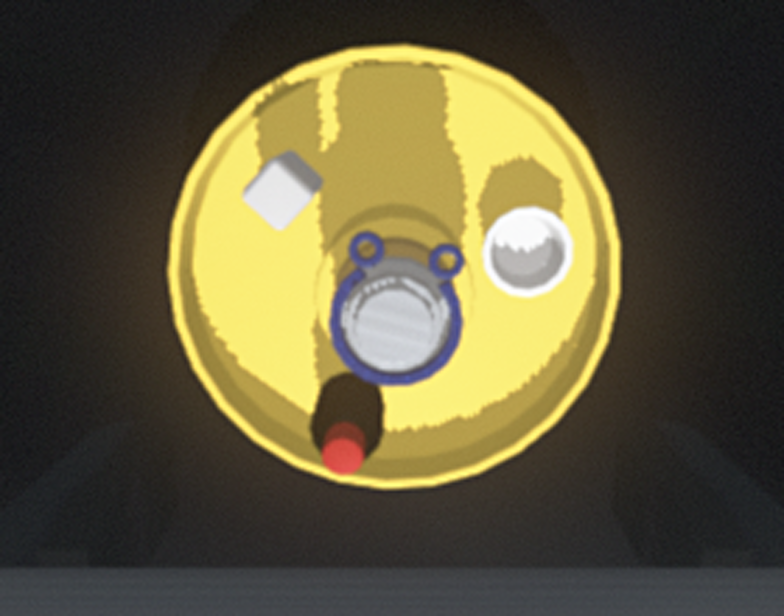

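The wrist crop shows the ring with its eye holes at crop (366,249) and (445,260). The gap points up in the image, which is tool +x, and the post nose is at (395,325).

```bash
python3 -m creep '[[-0.055,0.305,0.01,0,0,4.5,0.088],[-0.055,0.305,0.01,0,0,4.5,0.088],[-0.055,0.305,0.01,0,0,4.5,0.088],[-0.055,0.305,0.01,0,0,4.5,0.088],[-0.055,0.305,0.01,0,0,4.5,0.088],[-0.055,0.305,0.01,0,0,4.5,0.088],[-0.055,0.305,0.01,0,0,4.5,0.088],[-0.055,0.305,0.01,0,0,4.5,0.088],[-0.055,0.305,0.01,0,0,4.5,0.088],[-0.055,0.305,0.01,0,0,4.5,0.088]]'
cat >> h.py <<'E'
def ringmeas(W,box,z=93):
    x0,y0,x1,y1=box; sub=W['im'][y0:y1,x0:x1]; s=4
    sub=cv2.resize(sub,None,fx=s,fy=s,interpolation=cv2.INTER_CUBIC)
    hsv=cv2.cvtColor(sub,cv2.COLOR_RGB2HSV)
    m=((hsv[...,0]>108)&(hsv[...,0]<135)&(hsv[...,1]>90)).astype(np.uint8)
    cs,h=cv2.findContours(m,cv2.RETR_CCOMP,cv2.CHAIN_APPROX_NONE); out=[]
    for c,hh in zip(cs,h[0]):
        a=cv2.contourArea(c)
        if a<60: continue
        M=cv2.moments(c); u=M['m10']/M['m00']; v=M['m01']/M['m00']
        u=(u+.5)/s-.5+x0; v=(v+.5)/s-.5+y0
        out.append(('hole' if hh[3]>=0 else 'outer',a/s/s,(round(u,2),round(v,2)),onz(W,u,v,z).round(2)))
    return out
E
python3 - <<'E'
from h import *
import pickle
W=pickle.load(open('W1.pkl','rb'))
for o in ringmeas(W,(220,150,290,220)): print(o)
# tray circle
hsv=cv2.cvtColor(W['im'],cv2.COLOR_RGB2HSV)
yel=((hsv[...,0]>20)&(hsv[...,0]<35)&(hsv[...,1]>100)&(hsv[...,2]>60)).astype(np.uint8)
pts=max(cv2.findContours(yel,0,1)[0],key=cv2.contourArea); e=cv2.fitEllipse(cv2.convexHull(pts)); print(e,onz(W,*e[0],39))
P=cloud(W); sub=P[150:220,220:290].reshape(-1,3)
for lo,hi in [(96,104),(89,95)]:
    q=sub[(sub[:,2]>lo)&(sub[:,2]<hi)]; print(lo,len(q),q.mean(0),cv2.minEnclosingCircle(q[:,:2].astype(np.float32)))
S=status.read_state(); print(S['eef_pos'],S['tcp_rot'])
W=cam('wrist'); pickle.dump(W,open('W2.pkl','wb'))
hsv=cv2.cvtColor(W['im'],cv2.COLOR_RGB2HSV)
red=((hsv[...,0]<8)|(hsv[...,0]>172))&(hsv[...,1]>150)&(hsv[...,2]>80)
n,l,s,c=cv2.connectedComponentsWithStats(red.astype(np.uint8)); P=cloud(W)
for i in range(1,n):
    if s[i][4]>60: print(s[i],c[i],np.median(P[l==i],0),P[l==i].min(0),P[l==i].max(0))
save(W['im'],'w2.png',1.5)
E
```

```text
clock: 2.7
eef_pos: [539.6, 124.2, 239.4]
tcp_rot: [3.141, 0.001, 0.438]
wrist_force: [0.9, -0.6, 0.7]
gripper_width: 88.1
('outer', 224.84375, (252.62, 195.35), array([ 586.68, -182.6 ,   93.  ]))
('outer', 88.1875, (271.88, 166.96), array([ 618.19, -189.59,   93.  ]))
('hole', 55.71875, (272.05, 166.9), array([ 618.29, -189.72,   93.  ]))
('outer', 90.4375, (243.55, 162.72), array([ 612.83, -164.09,   93.  ]))
('hole', 53.8125, (243.38, 162.72), array([ 612.77, -163.95,   93.  ]))
((253.45697021484375, 168.6910858154297), (159.7334747314453, 163.25222778320312), 89.97673797607422) [ 600.10532754 -178.32590022   39.        ]
96 856 [ 594.3166549  -180.46916104   98.84514956] ((593.6168823242188, -180.66221618652344), 15.852865219116211)
89 842 [ 596.68310911 -180.66727203   92.17244786] ((598.09619140625, -180.36424255371094), 27.84223747253418)
[539.64338153 124.15071352 239.41866681] [3.14084940e+00 5.71906405e-04 4.37787955e-01]
[220 176  28  33 696] [231.59770115 192.05890805] [533.45985326 142.3900521  124.31224016] [486.3186606  116.6955733    0.68939472] [604.07178603 155.72947637 360.0790072 ]
[262 176  28  33 693] [277.55411255 191.995671  ] [550.28791195 106.81063987 124.23699261] [ 4.98551397e+02  6.02866176e+01 -1.64049926e-01] [604.07178603 154.85432753 360.0790072 ]
```

View pics/w2.png

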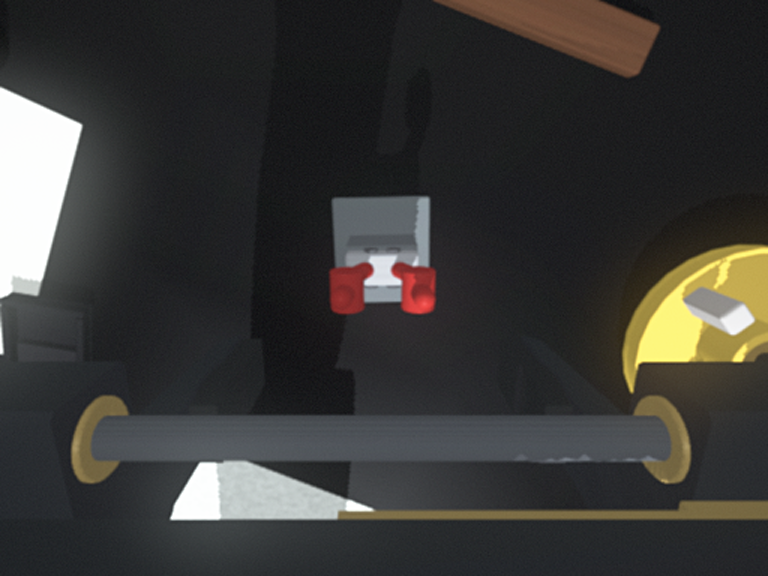

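The wrist view shows the red grips at native (232,192) and (278,192), level in the picture, so the yaw is right. The ring eyes are at (612.8,-164.0) and (618.3,-189.7), which makes the ring yaw 12°. Next I go down to grasp the pliers.

```bash
python3 -m creep '[[0.0005,0,-0.03,0,0,0,0.088],[0.0005,0,-0.06,0,0,0,0.088],[0.0005,0,-0.09,0,0,0,0.088],[0.0005,0,-0.11,0,0,0,0.088],[0.0005,0,-0.1165,0,0,0,0.088],[0.0005,0,-0.1165,0,0,0,0.088],[0.0005,0,-0.1165,0,0,0,0.075],[0.0005,0,-0.1165,0,0,0,0.065],[0.0005,0,-0.1165,0,0,0,0.058],[0.0005,0,-0.1165,0,0,0,0.058],[0.0005,0,-0.1165,0,0,0,0.058],[0.0005,0,-0.1165,0,0,0,0.058]]' 12
python3 -c "
from bench import status; s=status.read_state(); print(s['eef_pos'],s['tcp_rot'],s['wrist_force'])"
```

```text
clock: 3.75
eef_pos: [542.1, 124.6, 123.3]
tcp_rot: [3.141, -0.002, 0.436]
wrist_force: [-0.2, -0.5, 6.2]
gripper_width: 61.2
[542.12984312 124.6176993  123.28423967] [ 3.14096259e+00 -1.93831864e-03  4.36287027e-01] [-0.18016564 -0.51989543  6.21810795]
```

```bash
python3 -m creep '[[0,0,0.005,0,0,0,0.058],[0,0,0.015,0,0,0,0.058],[0,0,0.035,0,0,0,0.058],[0,0,0.06,0,0,0,0.058],[0,0,0.09,0,0,0,0.058],[0,0,0.12,0,0,0,0.058],[0,0,0.12,0,0,0,0.058],[0,0,0.12,0,0,0,0.058]]' 12
python3 - <<'E'
from h import *
import pickle
S=status.read_state(); print(S['eef_pos'],S['tcp_rot'],S['wrist_force'],S['gripper_width'])
W=cam('wrist'); pickle.dump(W,open('W3.pkl','wb'))
M=R.from_euler('xyz',S['tcp_rot'])
for y in (-12.6,12.6): print(proj(W,S['eef_pos']+M.apply([0,y,116])))
save(W['im'][80:330,130:400],'w3.png',2.4)
E
```

```text
clock: 4.42
eef_pos: [542.1, 124.8, 244.1]
tcp_rot: [3.141, -0.004, 0.436]
wrist_force: [-0.4, 0.9, -2.1]
gripper_width: 61.3
[542.10046607 124.82267729 244.1393199 ] [ 3.14102644 -0.00372001  0.43634122] [-0.42084794  0.85457568 -2.10874325] 61.28399359288329
(np.float64(239.69008619550783), np.float64(193.70362813925155))
(np.float64(268.7836302657945), np.float64(193.7247489348807))
```

View pics/w3.png

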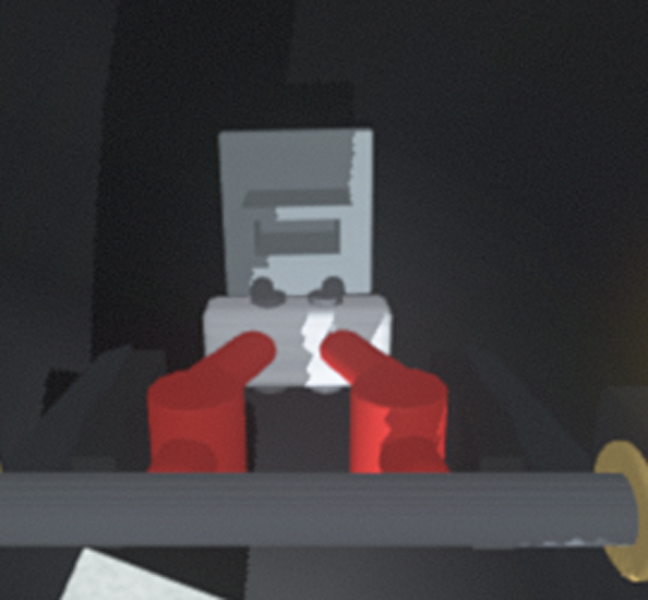

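The pliers are lifted. The pin ends show at about native (239,199) and (268,199), some 4 mm toward -x of the tool axis.

```bash
cat >> h.py <<'E'
def tips(W,S=None,lo=98,hi=122,verbose=True):
    S=S or status.read_state(); M=R.from_euler('xyz',S['tcp_rot'])
    P=cloud(W); T=M.inv().apply((P-S['eef_pos']).reshape(-1,3)).reshape(P.shape)
    m=(W['d']>0)&(T[...,2]>lo)&(T[...,2]<hi)&(abs(T[...,0])<20)&(abs(T[...,1])<32)
    return m,T
E
python3 - <<'E'
from h import *
import pickle
W=pickle.load(open('W3.pkl','rb')); m,T=tips(W)
print(m.sum())
for sg in (-1,1):
    q=T[m&(np.sign(T[...,1])==sg)]; 
    for lo in range(98,122,4):
        s=q[(q[:,2]>=lo)&(q[:,2]<lo+4)]
        if len(s): print(sg,lo,len(s),s.min(0).round(1),s.max(0).round(1),s.mean(0).round(1))
m,T=tips(W,lo=45,hi=65)
q=T[m];print('head',q.min(0),q.max(0), np.percentile(q,[2,50,98],axis=0).round(1))
sub=W['im'][170:220,215:295]; sub=np.clip(sub.astype(float)*2,0,255).astype(np.uint8); save(sub,'w3b.png',9)
E
```

```text
75
-1 98 13 [ -0.2 -16.5  98.5] [  2.   -9.9 102. ] [  1.2 -12.7 100.7]
-1 102 13 [ -1.  -16.7 102.2] [  2.1  -9.2 105.9] [  1.1 -12.9 104.2]
-1 106 11 [ -0.9 -16.1 106.4] [  2.2  -9.3 109.6] [  1.1 -12.4 107.8]
1 98 11 [ 0.6 10.5 98.1] [  2.2  15.5 101.2] [ 1.8 12.7 99.4]
1 102 15 [-1.000e-01  8.300e+00  1.023e+02] [  2.2  15.8 105.8] [  1.4  11.5 104.1]
1 106 10 [  0.2   8.4 106.1] [  2.   15.1 110. ] [  1.4  11.8 107.8]
1 110 2 [ -0.2   8.5 110.1] [  1.7  13.6 110.3] [  0.7  11.1 110.2]
head [-16.86842746 -26.5827148   45.00136643] [12.44076464 25.62427868 64.85684427] [[-15.  -24.6  46.1]
 [  3.8  -0.1  53.5]
 [ 11.8  23.8  62.6]]
```

View pics/w3b.png

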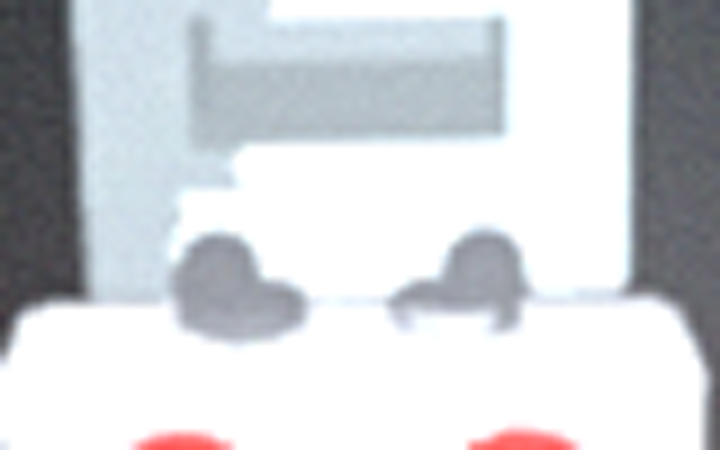

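```bash
python3 -m creep '[[0.0095,-0.0377,0,0,0,-1.6,0.058],[0.019,-0.0754,0,0,0,-3.2,0.058],[0.0285,-0.113,0,0,0,-4.8,0.058],[0.038,-0.151,0,0,0,-6.5,0.058],[0.0475,-0.189,0,0,0,-8.1,0.058],[0.057,-0.226,0,0,0,-9.7,0.058],[0.066,-0.264,0,0,0,-11.3,0.058],[0.072,-0.288,0,0,0,-12.4,0.058],[0.0755,-0.3017,0,0,0,-13,0.058],[0.0755,-0.3017,0,0,0,-13,0.058],[0.0755,-0.3017,-0.02,0,0,-13,0.058],[0.0755,-0.3017,-0.024,0,0,-13,0.058]]' 12
python3 -m creep '[[0,0,0,0,0,0,0.058],[0,0,0,0,0,0,0.058],[0,0,0,0,0,0,0.058],[0,0,0,0,0,0,0.058]]' 12
python3 - <<'E'
from h import *
import pickle
S=status.read_state(); print(S['eef_pos'],S['tcp_rot'],S['wrist_force'],S['gripper_width'])
W=cam('wrist'); pickle.dump((W,S),open('W4.pkl','wb'))
for o in ringmeas(W,(215,150,295,230)): print(o)
m,T=tips(W,S,lo=96,hi=110.5)
for sg in (-1,1):
    q=T[m&(np.sign(T[...,1])==sg)]; print(sg,len(q),q.min(0).round(1),q.max(0).round(1))
sub=W['im'][165:225,215:295]; save(np.clip(sub.astype(float)*1.4,0,255).astype(np.uint8),'w4.png',9)
E
```

```text
clock: 5.47
eef_pos: [615.1, -173.8, 215.2]
tcp_rot: [-3.137, 0.005, 0.213]
wrist_force: [-0.4, -0.1, -2.7]
gripper_width: 61.2
clock: 5.8
eef_pos: [617.4, -176.4, 219.0]
tcp_rot: [3.141, -0.001, 0.211]
wrist_force: [-0.6, -0.5, -1.7]
gripper_width: 61.3
[ 617.36537717 -176.42618372  219.03775081] [ 3.14125146e+00 -1.14294072e-03  2.10522017e-01] [-0.57152874 -0.50600931 -1.70129603] 61.31927917227834
('outer', 23.5, (268.43, 190.47), array([ 620.07, -189.02,   93.  ]))
('outer', 26.25, (240.02, 190.65), array([ 614.55, -164.06,   93.  ]))
-1 42 [ -2.2 -16.8  96.4] [  0.7  -9.3 110.3]
1 39 [-2.   8.2 96.3] [  0.9  15.4 109.2]
```

View pics/w4.png

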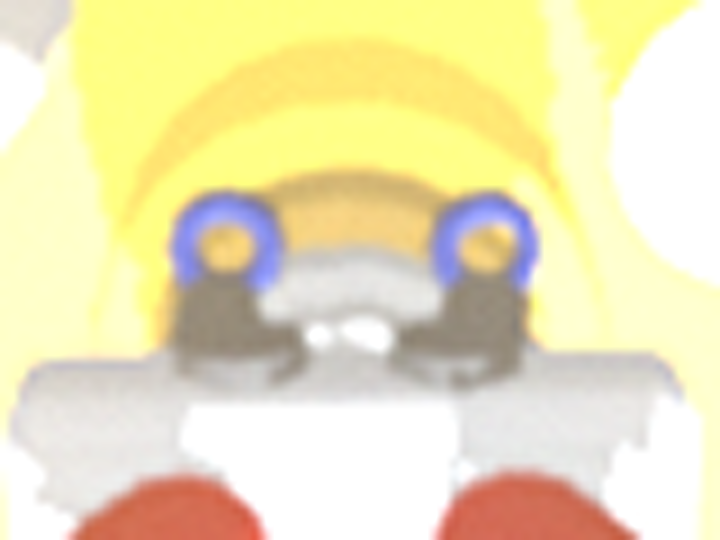

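The view shows both eye holes clear at native (239.9,191.8) and (268.7,191.8). The jaw shoulders' front edges are at v≈195, so the jaws must go forward in tool x.

```bash
python3 - <<'E'
from h import *
import pickle
W,S=pickle.load(open('W4.pkl','rb')); M=R.from_euler('xyz',S['tcp_rot'])
t=lambda p:M.inv().apply(p-S['eef_pos'])
print('holes',t(onz(W,239.9,191.8,93)),t(onz(W,268.7,191.8,93)), onz(W,239.9,191.8,93),onz(W,268.7,191.8,93))
print('jaw front edge',t(onz(W,238.8,194.8,109)),t(onz(W,268.2,195.1,109)))
m,T=tips(W,S,lo=45,hi=112)
for lo in range(45,112,4):
    q=T[m&(T[...,2]>=lo)&(T[...,2]<lo+4)]
    if len(q)>3: print(lo,len(q),np.sort(q[:,0])[-3:].round(1))
P=cloud(W); sub=P[150:230,215:295].reshape(-1,3); q=sub[(sub[:,2]>97)&(sub[:,2]<104)]; print('cap',len(q),q.mean(0))
E
```

```text
holes [ -1.39535629 -12.8470728  126.03186227] [ -1.37874273  13.10770257 126.04073696] [ 613.46602807 -164.16628754   93.        ] [ 618.90605547 -189.54456213   93.        ]
jaw front edge [  0.66824767 -13.00039526 110.03415716] [  0.4191631   11.85683254 110.04235368]
45 151 [2.6 2.6 2.7]
49 139 [2.5 2.6 2.9]
53 1591 [10.3 10.3 10.6]
57 301 [10.5 10.5 10.8]
61 135 [10.6 10.6 10.6]
65 27 [10.5 10.5 10.6]
93 8 [0.5 0.5 0.5]
97 18 [0.5 0.6 0.9]
101 25 [0.5 0.5 0.7]
105 26 [0.4 0.4 0.6]
109 15 [0.3 0.3 0.4]
cap 6 [ 607.64935253 -177.18648011   97.2714161 ]
```

```bash
python3 - <<'E'
from h import *
import pickle
for f in ('W3.pkl','W4.pkl'):
    o=pickle.load(open(f,'rb'))
    W,S=o if isinstance(o,tuple) else (o,{'eef_pos':np.array([542.10046607,124.82267729,244.1393199]),'tcp_rot':[3.14102644,-0.00372001,0.43634122]})
    m,T=tips(W,S,lo=-25,hi=112); 
    hsv=cv2.cvtColor(W['im'],cv2.COLOR_RGB2HSV); red=((hsv[...,0]<8)|(hsv[...,0]>172))&(hsv[...,1]>120)
    print(f)
    for lo in range(-25,45,5):
        q=T[m&red&(T[...,2]>=lo)&(T[...,2]<lo+5)]
        if len(q)>3: print(lo,len(q),np.sort(q[:,0])[-8:].round(1),q[:,1].min().round(1),q[:,1].max().round(1))
    # head top face & front: print z profile along column at y~0
    c=254
    for v in range(188,225,2): print(v,T[v,c].round(1),T[v,239].round(1),T[v,268].round(1))
E
```

```text
W3.pkl
-15 167 [2.9 3.  3.  3.  3.1 3.1 3.2 3.3] -27.6 27.1
-10 287 [2.8 2.9 2.9 2.9 3.  3.1 3.1 3.2] -28.3 26.9
-5 1044 [8.8 8.8 9.  9.1 9.1 9.2 9.2 9.2] -28.3 26.7
0 1010 [9.1 9.1 9.1 9.2 9.2 9.2 9.2 9.3] -31.6 30.4
5 510 [9.1 9.1 9.1 9.2 9.2 9.2 9.3 9.4] -31.4 30.5
10 261 [9.1 9.1 9.1 9.1 9.1 9.1 9.3 9.4] -30.9 30.2
15 49 [8.5 8.6 8.6 8.6 8.6 8.6 8.7 8.9] -31.0 30.4
30 111 [2.7 2.7 2.7 2.8 2.8 2.8 3.  3.1] -25.9 25.1
35 195 [2.6 2.6 2.6 2.6 2.6 2.7 2.7 2.9] -24.7 24.0
40 174 [2.5 2.5 2.6 2.6 2.6 2.8 2.8 2.9] -21.1 18.8
188 [-1.510e+01 -1.000e-01  1.884e+02] [-15.5 -17.1 189.8] [-15.3  15.6 189.1]
190 [-1.780e+01 -1.000e-01  1.897e+02] [-17.8 -17.1 189.4] [-17.4  15.6 188.5]
192 [-3.420e+01 -1.000e-01  2.372e+02] [-34.6 -19.8 238.6] [-34.4  18.2 238.1]
194 [-3.720e+01 -1.000e-01  2.381e+02] [-37.1 -19.8 237.8] [-37.1  18.3 237.8]
196 [-4.000e+01 -1.000e-01  2.384e+02] [  0.4 -12.8 108. ] [  0.6  11.5 107.3]
198 [-4.270e+01 -1.000e-01  2.382e+02] [  0.5 -12.5 102.2] [  0.7  11.2 101.6]
200 [-4.540e+01 -1.000e-01  2.378e+02] [  0.2 -12.3  97.6] [10.7  9.4 65.7]
202 [-4.810e+01 -1.000
[... 1779 characters left out ...]
[-1.01e+01 -1.00e-01  1.23e+02] [ 10.  -10.4  62.9] [10.3  9.3 62.1]
204 [ 8.1 -0.2 64.1] [ 10.3 -10.1  57.8] [10.2  9.1 58. ]
206 [ 8.  -0.2 60.3] [  9.  -10.1  57.6] [ 9.2  9.  57. ]
208 [ 7.9 -0.2 56.6] [  8.2 -10.   55.8] [ 7.9  9.  56.6]
210 [ 6.5 -0.2 56.6] [  6.9 -10.   55.6] [ 7.1  9.  55.1]
212 [ 5.9 -0.2 54.4] [  5.8 -10.   54.8] [ 5.5  9.  55.6]
214 [ 4.4 -0.2 54.7] [  4.6 -10.   54.3] [ 4.4  9.  54.7]
216 [ 3.  -0.2 54.9] [  2.4 -10.1  56.3] [ 3.1  9.  54.6]
218 [ 1.6 -0.2 54.8] [  1.8 -10.   54.3] [ 1.7  9.  54.6]
220 [ 0.3 -0.2 54.5] [  0.8 -10.   53.3] [ 1.   8.9 52.8]
222 [-1.3 -0.2 54.8] [ 0.1 -9.9 51.5] [ 0.1  8.9 51.6]
224 [-2.2 -0.2 53.8] [-0.1 -9.8 48.8] [-0.3  8.8 49.1]
```

```bash
python3 -m creep '[[0.0024,-0.0002,0,0,0,0,0.0603],[0.0024,-0.0002,0,0,0,0,0.0603],[0.0024,-0.0002,-0.003,0,0,0,0.0603],[0.0024,-0.0002,-0.006,0,0,0,0.0603],[0.0024,-0.0002,-0.006,0,0,0,0.0603],[0.0024,-0.0002,-0.006,0,0,0,0.0603],[0.0024,-0.0002,-0.006,0,0,0,0.0603]]' 35
python3 - <<'E'
from h import *
import pickle
S=status.read_state(); print(S['eef_pos'],S['tcp_rot'],S['wrist_force'],S['gripper_width'])
W=cam('wrist'); pickle.dump((W,S),open('W5.pkl','wb'))
for o in ringmeas(W,(215,150,295,230)): print(o)
sub=W['im'][165:225,215:295]; save(np.clip(sub.astype(float)*1.3,0,255).astype(np.uint8),'w5.png',9)
E
```

```text
clock: 6.43
eef_pos: [619.2, -177.3, 212.1]
tcp_rot: [-3.142, 0.0, 0.209]
wrist_force: [0.2, -0.1, -0.8]
gripper_width: 60.4
[ 619.23075213 -177.33899307  212.10386357] [-3.14152895e+00  2.39842006e-04  2.09402896e-01] [ 0.20139969 -0.14241929 -0.7594599 ] 60.37022705449117
('outer', 8.15625, (263.07, 195.38), array([ 618.28, -185.55,   93.  ]))
('outer', 6.65625, (242.28, 194.1), array([ 615.61, -167.44,   93.  ]))
('outer', 7.84375, (233.64, 194.36), array([ 613.8 , -160.07,   93.  ]))
('outer', 5.46875, (271.31, 193.27), array([ 621.68, -192.19,   93.  ]))
```

View pics/w5.png

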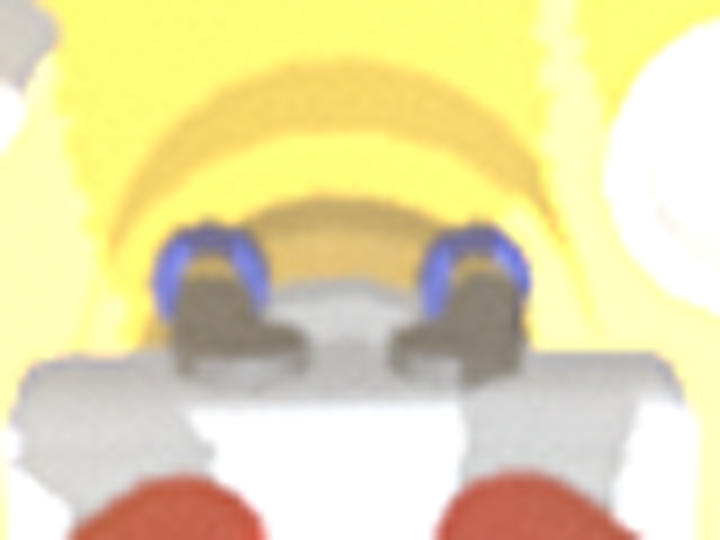

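The holes still peek out above the jaws, with the lug centres at about crop (211,276) and (475,276). I'll work out the remaining offset from mask edges.

```bash
cat >> h.py <<'E'
def align(W,S,ztop=93,v0=165,u0=215):
    """jaw circles vs lug circles, in tool frame (camera based)"""
    s=8; sub=cv2.resize(W['im'][v0:v0+60,u0:u0+80],None,fx=s,fy=s,interpolation=cv2.INTER_CUBIC)
    hsv=cv2.cvtColor(sub,cv2.COLOR_RGB2HSV).astype(int)
    blue=(hsv[...,0]>105)&(hsv[...,0]<140)&(hsv[...,1]>80)
    dark=(hsv[...,1]<90)&(hsv[...,2]<125)&~blue
    M=R.from_euler('xyz',S['tcp_rot']); t=lambda u,v,z:M.inv().apply(onz(W,(u+.5)/s-.5+u0,(v+.5)/s-.5+v0,z)-S['eef_pos'])
    zs=S['eef_pos'][2]-110; out=[]
    for sl,side in ((slice(0,310),'L'),(slice(310,640),'R')):
        b=np.zeros_like(blue); b[:,sl]=blue[:,sl]; n,l,st,c=cv2.connectedComponentsWithStats(b.astype(np.uint8))
        vv,uu=np.nonzero(np.isin(l,[i for i in range(1,n) if st[i][4]>150]))
        k=vv<vv.min()+60
        lu0,lu1,lv=uu.min(),uu.max(),vv.min()
        d=np.zeros_like(dark); d[:,sl]=dark[:,sl]; n,l,st,c=cv2.connectedComponentsWithStats(d.astype(np.uint8))
        i=1+np.argmax(st[1:,4]); dv,du=np.nonzero(l==i)
        top=dv.min(); band=(dv>top+15)&(dv<top+40); 
        edge=sorted([(np.min(du[dv==r]),np.max(du[dv==r])) for r in range(top+18,top+34)])
        ju0=np.median([e[0] for e in edge]); ju1=np.median([e[1] for e in edge])
        A=t((lu0+lu1)/2,lv,ztop); wl=(t(lu1,lv,ztop)-t(lu0,lv,ztop))[1]
        B=t((ju0+ju1)/2,top,zs); wj=(t(ju1,top,zs)-t(ju0,top,zs))[1]
        out.append((A[0]-6,A[1],B[0]-4.25,B[1])); print(side,'lug c',np.round([A[0]-6,A[1]],2),'w',round(wl,2),'jaw c',np.round([B[0]-4.25,B[1]],2),'w',round(wj,2))
    o=np.array(out); dx=(o[:,0]-o[:,2]).mean(); dy=(o[:,1]-o[:,3]).mean()
    print('move tool x,y',dx.round(2),dy.round(2),'world',(M.apply([dx,dy,0])).round(2),'sep lug',(o[1,1]-o[0,1]).round(2),'jaw',(o[1,3]-o[0,3]).round(2))
E
python3 - <<'E'
from h import *
import pickle
for f in ('W4.pkl','W5.pkl'):
    W,S=pickle.load(open(f,'rb')); align(W,S)
E
```

```text
L lug c [ -2.62 -12.98] w 9.86 jaw c [ -1.38 -12.64] w 4.74
R lug c [-2.72 12.86] w 9.75 jaw c [-1.14 12.07] w 4.74
move tool x,y -1.41 0.23 world [-1.33 -0.52 -0.  ] sep lug 25.83 jaw 24.71
L lug c [ -4.67 -14.14] w 10.18 jaw c [ -3.57 -13.32] w 7.34
R lug c [-4.43 11.67] w 9.73 jaw c [-3.55 11.95] w 7.29
move tool x,y -0.99 -0.55 world [-1.08  0.33  0.  ] sep lug 25.82 jaw 25.28
```

```bash
python3 -m creep '[[-0.0002,0.0005,0,0,0,0,0.0603],[-0.0002,0.0005,0,0,0,0,0.0603],[-0.0002,0.0005,-0.002,0,0,0,0.0603],[-0.0002,0.0005,-0.0035,0,0,0,0.0603],[-0.0002,0.0005,-0.0045,0,0,0,0.0603],[-0.0002,0.0005,-0.0045,0,0,0,0.0603],[-0.0002,0.0005,-0.0045,0,0,0,0.0603]]' 35
python3 - <<'E'
from h import *
import pickle
S=status.read_state(); print(S['eef_pos'],S['wrist_force'],S['wrist_torque'],S['gripper_width'])
W=cam('wrist'); pickle.dump((W,S),open('W6.pkl','wb'))
align(W,S)
E
```

```text
clock: 7.07
eef_pos: [619.0, -176.8, 207.6]
tcp_rot: [-3.142, 0.0, 0.209]
wrist_force: [0.2, 0.4, -2.2]
gripper_width: 60.6
[ 619.04074133 -176.83051783  207.62043602] [ 0.2338849   0.35054657 -2.16347002] [ 0.0688531  -0.00033161 -0.04720325] 60.60910546577389
L lug c [-7.07 -9.28] w 1.29 jaw c [ -0.16 -12.86] w 8.84
R lug c [-5.02 15.91] w 2.37 jaw c [-0.25 11.08] w 7.68
move tool x,y -5.84 4.2 world [-4.84 -5.32  0.  ] sep lug 25.18 jaw 23.94
```

```bash
python3 -m creep '[[0,0,-0.001,0,0,0,0.0603],[0,0,-0.002,0,0,0,0.0603],[0,0,-0.003,0,0,0,0.0603],[0,0,-0.003,0,0,0,0.0603],[0,0,-0.003,0,0,0,0.0603]]' 35
python3 - <<'E'
from h import *
import pickle
S=status.read_state(); print(S['eef_pos'],S['wrist_force'],S['wrist_torque'],S['gripper_width'])
W=cam('wrist'); pickle.dump((W,S),open('W7.pkl','wb'))
sub=W['im'][165:225,215:295]; save(np.clip(sub.astype(float)*1.3,0,255).astype(np.uint8),'w7.png',9)
E
```

```text
clock: 7.53
eef_pos: [619.1, -176.9, 204.7]
tcp_rot: [3.142, 0.0, 0.209]
wrist_force: [0.2, -0.5, -1.2]
gripper_width: 60.7
[ 619.09142636 -176.85043112  204.68945274] [ 0.20158185 -0.51621751 -1.2058972 ] [0.02123265 0.00667534 0.03689457] 60.74017478756315
```

View pics/w7.png

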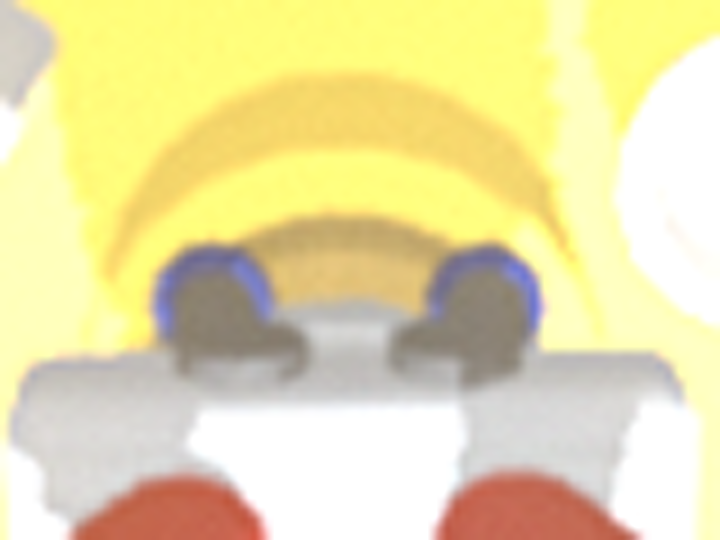

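The pins look seated: each jaw sits centred in its blue lug at about crop (213,290) and (485,290), and there is no contact force. Next I locate the post axis against the eyes in W1, the first wrist picture.

```bash
python3 - <<'E'
from h import *
import pickle
W=pickle.load(open('W1.pkl','rb')); P=cloud(W)
L=np.array([612.77,-163.95]);Rr=np.array([618.29,-189.72]); mid=(L+Rr)/2
y=(L-Rr)/np.linalg.norm(L-Rr); x=np.array([y[1],-y[0]]); print('yaw',np.degrees(np.arctan2(x[1],x[0])))
sub=P[150:220,220:290].reshape(-1,3)
def fr(q): d=q[:,:2]-mid; return np.c_[d@x,d@y,q[:,2]]
F=fr(sub)
for lo,hi in [(97.5,100),(98.5,104)]:
    q=F[(F[:,2]>lo)&(F[:,2]<hi)]; print(lo,len(q),np.percentile(q,[.5,50,99.5],axis=0).round(1),q.mean(0).round(2))
# top face: contour of high-z mask cast to z=100, circle fit
Z=P[...,2]; m=np.zeros(Z.shape,np.uint8); m[150:220,220:290]=(Z>97.7)[150:220,220:290]
m=cv2.morphologyEx(m,cv2.MORPH_CLOSE,np.ones((3,3)))
c=max(cv2.findContours(m,0,cv2.CHAIN_APPROX_NONE)[0],key=cv2.contourArea)[:,0]
pts=np.array([onz(W,u,v,100) for u,v in c]); f=fr(pts)
A=np.c_[2*f[:,:2],np.ones(len(f))]; s=np.linalg.lstsq(A,(f[:,:2]**2).sum(1),rcond=None)[0]
print('cap fit (rel to eyes mid, ring frame)',s[:2],np.sqrt(s[2]+s[0]**2+s[1]**2),'ext',f.min(0),f.max(0))
# ring outer contour, back half
sub=cv2.resize(W['im'][150:220,220:290],None,fx=4,fy=4,interpolation=cv2.INTER_CUBIC); h=cv2.cvtColor(sub,cv2.COLOR_RGB2HSV)
b=((h[...,0]>108)&(h[...,0]<135)&(h[...,1]>90)); v,u=np.nonzero(b)
pts=np.array([onz(W,(a+.5)/4-.5+220,(d+.5)/4-.5+150,93) for a,d in zip(u,v)]); f=fr(pts); k=(f[:,0]<-15)
hull=cv2.convexHull(f[k][:,:2].astype(np.float32))[:,0]; hull=hull[hull[:,0]<-20]
A=np.c_[2*hull,np.ones(len(hull))]; s=np.linalg.lstsq(A,(hull**2).sum(1),rcond=None)[0]; print('ring outer fit',s[:2],np.sqrt(s[2]+s[0]**2+s[1]**2),hull.min(0),hull.max(0))
E
```

```text
yaw 12.090201839343719
97.5 420 [[-35.7 -12.4  97.5]
 [-21.7   0.8  99.3]
 [ -9.3  13.4 100. ]] [-21.93   0.67  99.22]
98.5 574 [[-34.4 -11.3  98.5]
 [-22.    0.9  99.7]
 [-10.1  13.  101.6]] [-22.06   0.93  99.77]
cap fit (rel to eyes mid, ring frame) [-21.82025847   0.98291758] 12.831979813913367 ext [-35.86326725 -11.78110678 100.        ] [ -7.48839909  15.30565971 100.        ]
ring outer fit [-23.48097542   0.26872894] 21.222812568914904 [-44.645638 -20.962027] [-20.387197  21.115513]
```

```bash
python3 -m creep '[[0,0,-0.0008,0,0,0,0.058],[-0.0003,0,-0.0010,0,0,0,0.055],[-0.0007,0.0001,-0.0012,0,0,0,0.052],[-0.0011,0.0001,-0.0015,0,0,0,0.049],[-0.0015,0.0001,-0.0018,0,0,0,0.046],[-0.002,0.0002,-0.0022,0,0,0,0.044],[-0.002,0.0002,-0.0022,0,0,0,0.044],[-0.002,0.0002,-0.0022,0,0,0,0.044]]' 45
python3 - <<'E'
from h import *
S=status.read_state(); print(S['eef_pos'],S['wrist_force'],S['wrist_torque'],S['gripper_width'])
W=cam('wrist'); 
for o in ringmeas(W,(205,150,305,230)): print(o)
E
```

```text
clock: 8.25
eef_pos: [618.0, -177.8, 203.4]
tcp_rot: [3.139, -0.002, 0.209]
wrist_force: [2.0, -3.6, 6.0]
gripper_width: 43.8
[ 617.96973668 -177.80053334  203.43214498] [ 2.03440773 -3.60399452  5.99873086] [-0.90184195 -0.40570541  0.0012337 ] 43.84319032014632
('outer', 6.8125, (237.38, 194.9), array([ 615.79, -163.94,   93.  ]))
```

```bash
python3 -m creep '[[0,0,0.001,0,0,0,0.044],[0,0,0.001,0,0,0,0.044],[0,0,0.001,0,0,0,0.044]]' 45
python3 - <<'E'
from h import *
S=status.read_state(); print(S['eef_pos'],S['tcp_rot'],S['wrist_force'],S['wrist_torque'],S['gripper_width'])
W=cam('wrist'); import pickle; pickle.dump((W,S),open('W8.pkl','wb'))
sub=W['im'][160:220,205:305]; save(np.clip(sub.astype(float)*1.3,0,255).astype(np.uint8),'w8.png',8)
E
```

```text
clock: 8.55
eef_pos: [616.2, -175.9, 202.7]
tcp_rot: [-3.14, 0.002, 0.21]
wrist_force: [-0.4, -1.9, -1.4]
gripper_width: 44.4
[ 616.22740295 -175.91976556  202.66956561] [-3.14010321e+00  2.12654136e-03  2.10082201e-01] [-0.36441296 -1.89395226 -1.43566956] [-0.38321625 -0.28960214  0.01423945] 44.44513750947409
```

View pics/w8.png

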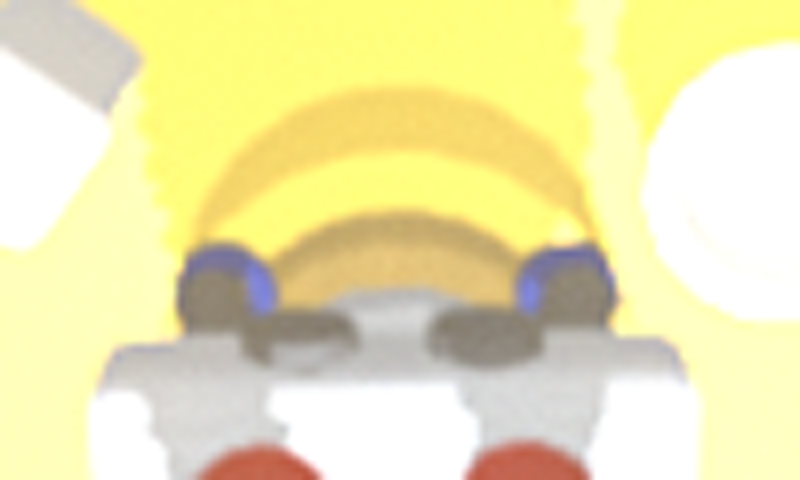

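Both pins are still in the eyes, with the lugs at about crop (228,285) and (567,285), and the spread is even. I'll continue spreading.

```bash
python3 -m creep '[[-0.0003,0,-0.0003,0,0,0,0.0425],[-0.0006,0,-0.0006,0,0,0,0.041],[-0.0009,0,-0.001,0,0,0,0.0395],[-0.0011,0,-0.0013,0,0,0,0.038],[-0.0011,0,-0.0013,0,0,0,0.037],[-0.0011,0,-0.0013,0,0,0,0.037],[-0.0011,0,-0.0013,0,0,0,0.037],[-0.0011,0,-0.0013,0,0,0,0.037]]' 50
python3 - <<'E'
from h import *
S=status.read_state(); print(S['eef_pos'],S['tcp_rot'],S['wrist_force'],S['wrist_torque'],S['gripper_width'])
W=cam('wrist'); import pickle; pickle.dump((W,S),open('W9.pkl','wb'))
s=8;u0,v0=200,165
sub=cv2.resize(W['im'][v0:v0+45,u0:u0+110],None,fx=s,fy=s,interpolation=cv2.INTER_CUBIC); h=cv2.cvtColor(sub,cv2.COLOR_RGB2HSV).astype(int)
b=(h[...,0]>105)&(h[...,0]<140)&(h[...,1]>70)
n,l,st,c=cv2.connectedComponentsWithStats(b.astype(np.uint8))
for i in range(1,n):
    if st[i][4]>100: 
        x0,y0,w,hh,a=st[i]; f=lambda u,v: ((u+.5)/s-.5+u0,(v+.5)/s-.5+v0)
        print(st[i], onz(W,*f(x0,y0),93).round(1), onz(W,*f(x0+w,y0),93).round(1))
E
```

```text
clock: 9.27
eef_pos: [616.0, -176.5, 202.2]
tcp_rot: [-3.142, 0.0, 0.21]
wrist_force: [0.0, 0.2, -2.6]
gripper_width: 37.5
[ 615.98901947 -176.52618706  202.2326903 ] [-3.14150773e+00  1.62750419e-05  2.09514168e-01] [ 0.01800337  0.19713128 -2.63389654] [ 0.00457417 -0.00569835 -0.00291456] 37.49034708928101
[ 254  229   28   61 1047] [ 614.3 -157.2   93. ] [ 614.9 -160.1   93. ]
[582 235  20  47 615] [ 620.8 -191.1   93. ] [ 621.2 -193.1   93. ]
```

```bash
python3 -m creep '[[0,0,0,0,0,0,0.0365],[0,0,-0.0007,0,0,0,0.0365],[0,0,-0.0014,0,0,0,0.0365],[0,0,-0.002,0,0,0,0.0365],[0,0,-0.002,0,0,0,0.0365],[0,0,-0.002,0,0,0,0.0365]]' 50
python3 -c "
from bench import status; s=status.read_state(); print(s['eef_pos'],s['wrist_force'],s['wrist_torque'],s['gripper_width'])"
```

```text
clock: 9.82
eef_pos: [616.0, -176.6, 200.1]
tcp_rot: [-3.142, 0.0, 0.209]
wrist_force: [-0.5, -0.1, -2.1]
gripper_width: 36.8
[ 615.97164152 -176.60154917  200.14760997] [-0.45816805 -0.07917973 -2.13089725] [ 0.01059321  0.01854194 -0.0220755 ] 36.75927433813908
```

```bash
python3 -m creep '[[0,0,-0.0007,0,0,0,0.0365],[0,0,-0.0014,0,0,0,0.0365],[0,0,-0.002,0,0,0,0.0365],[0,0,-0.002,0,0,0,0.0365],[0,0,-0.002,0,0,0,0.0365]]' 50
python3 -c "
from bench import status; s=status.read_state(); print(s['eef_pos'],s['wrist_force'],s['wrist_torque'],s['gripper_width'])"
python3 -m creep '[[0,0,-0.0007,0,0,0,0.0365],[0,0,-0.0014,0,0,0,0.0365],[0,0,-0.002,0,0,0,0.0365],[0,0,-0.002,0,0,0,0.0365],[0,0,-0.002,0,0,0,0.0365]]' 50
python3 -c "
from bench import status; s=status.read_state(); print(s['eef_pos'],s['wrist_force'],s['wrist_torque'],s['gripper_width'])"
```

```text
clock: 10.23
eef_pos: [616.0, -176.6, 198.2]
tcp_rot: [3.142, 0.0, 0.209]
wrist_force: [-0.5, 0.7, -2.1]
gripper_width: 36.7
[ 615.96979813 -176.61362469  198.18064863] [-0.51688492  0.67475152 -2.09307825] [ 0.04517133 -0.05672755 -0.05590348] 36.72137364951336
clock: 10.65
eef_pos: [616.0, -176.6, 196.2]
tcp_rot: [3.142, 0.0, 0.21]
wrist_force: [0.6, -0.4, -2.0]
gripper_width: 36.7
[ 615.98718205 -176.60179838  196.17418937] [ 0.59007367 -0.37868705 -2.02650695] [-0.03672364  0.0070776   0.02465216] 36.70822316977193
```

```bash
python3 -m creep '[[0,0,-0.0008,0,0,0,0.0365],[0,0,-0.0016,0,0,0,0.0365],[0,0,-0.0024,0,0,0,0.0365],[0,0,-0.003,0,0,0,0.0365],[0,0,-0.003,0,0,0,0.0365],[0,0,-0.003,0,0,0,0.0365]]' 50
python3 -c "
from bench import status; s=status.read_state(); print(s['eef_pos'],s['wrist_force'],s['wrist_torque'],s['gripper_width'])"
python3 -m creep '[[0,0,-0.0007,0,0,0,0.0365],[0,0,-0.0014,0,0,0,0.0365],[0,0,-0.002,0,0,0,0.0365],[0,0,-0.002,0,0,0,0.0365],[0,0,-0.002,0,0,0,0.0365]]' 50
python3 - <<'E'
from h import *
s=status.read_state(); print(s['eef_pos'],s['wrist_force'],s['wrist_torque'],s['gripper_width'])
W=cam('wrist'); import pickle; pickle.dump((W,s),open('W10.pkl','wb'))
save(np.clip(W['im'][160:220,205:305].astype(float)*1.3,0,255).astype(np.uint8),'w10.png',8)
E
```

```text
clock: 11.15
eef_pos: [616.0, -176.6, 193.2]
tcp_rot: [3.142, 0.0, 0.209]
wrist_force: [-0.2, -0.3, -2.1]
gripper_width: 36.8
[ 616.00333776 -176.60929159  193.19461687] [-0.23277422 -0.32749628 -2.10311741] [ 0.00881712 -0.01001843  0.05255681] 36.75144952466942
clock: 11.57
eef_pos: [616.3, -176.6, 191.5]
tcp_rot: [3.141, -0.001, 0.209]
wrist_force: [0.2, 0.9, 0.9]
gripper_width: 36.6
[ 616.27102776 -176.59656368  191.50967342] [0.15160719 0.87287155 0.90070737] [ 0.0648471   0.00815392 -0.05334554] 36.610829892024014
```

View pics/w10.png

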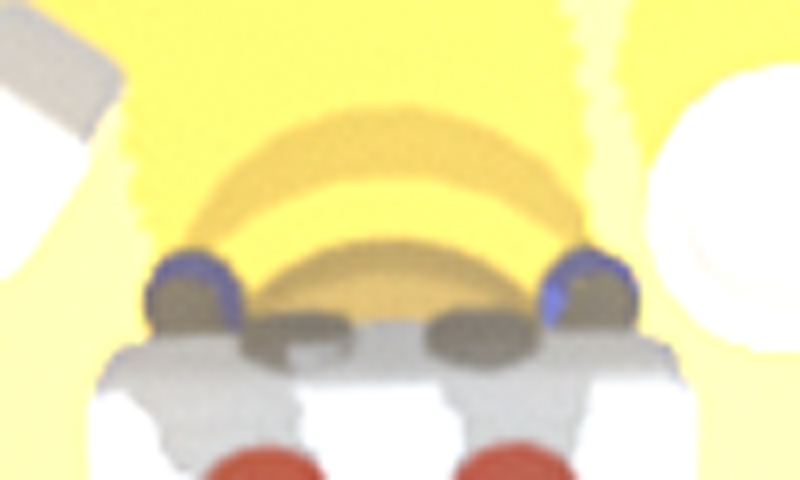

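Both pins are still in the eyes, with the lugs at about crop (193,290) and (590,290), wider and lower on the post. First contact force shows, so I press on in small steps.

```bash
python3 -m creep '[[0,0,-0.0005,0,0,0,0.0365],[0,0,-0.001,0,0,0,0.0365],[0,0,-0.001,0,0,0,0.0365],[0,0,-0.001,0,0,0,0.0365]]' 50
python3 -c "
from bench import status; s=status.read_state(); print(s['eef_pos'],s['wrist_force'],s['wrist_torque'],s['gripper_width'])"
```

```text
clock: 11.95
eef_pos: [616.4, -176.6, 190.7]
tcp_rot: [3.141, -0.001, 0.21]
wrist_force: [0.7, 0.3, 3.2]
gripper_width: 36.6
[ 616.44867827 -176.61403984  190.68006305] [0.72900878 0.34857326 3.16756308] [ 0.11505343 -0.06069662 -0.06096665] 36.63842063268782
```

```bash
cat >> h.py <<'E'
def bluez(W):
    P=cloud(W); h=cv2.cvtColor(W['im'],cv2.COLOR_RGB2HSV).astype(int)
    b=(h[...,0]>105)&(h[...,0]<140)&(h[...,1]>90)&(abs(P[...,0]-605)<40)&(abs(P[...,1]+179)<40)&(P[...,2]>60)&(P[...,2]<105)
    for s in (b&(np.arange(512)<254)[None],b&(np.arange(512)>=254)[None]):
        q=P[s]; print(len(q),np.percentile(q[:,2],[10,50,90]).round(1) if len(q) else '',q.mean(0).round(1) if len(q) else '')
E
python3 - <<'E'
from h import *
import pickle
for f in ('W7','W8','W9','W10'): print(f); bluez(pickle.load(open(f+'.pkl','rb'))[0])
W=cam('wrist'); print('now'); bluez(W)
C=cam('scene'); P=cloud(C); print(proj(C,[594,-180.5,91]))
h=cv2.cvtColor(C['im'],cv2.COLOR_RGB2HSV).astype(int); b=(h[...,0]>105)&(h[...,0]<140)&(h[...,1]>70)&(abs(P[...,0]-600)<50)&(abs(P[...,1]+180)<50)
print(np.c_[np.argwhere(b)[:,::-1],P[b].round(1)][:60])
E
```

```text
W7
42 [92.  92.8 93.7] [ 575.5 -180.6   92.8]
35 [92.1 92.9 93.3] [ 582.5 -189.9   92.7]
W8
33 [88.3 91.9 93.4] [ 581.  -177.4   91.4]
27 [89.6 91.9 93.1] [ 577.  -187.2   91.6]
W9
11 [87.8 89.3 89.6] [ 610.2 -159.5   89. ]
4 [87.9 89.  89.6] [ 617.1 -193.    88.8]
W10
0  
5 [77.5 77.9 78.7] [ 617.4 -193.5   78. ]
now
0  
3 [76.3 77.2 78.2] [ 618.7 -193.6   77.2]
(np.float64(211.8596615211485), np.float64(248.48119117453857))
[[ 222.   249.   610.3 -160.5   80.8]
 [ 224.   249.   612.4 -155.1   77.4]
 [ 223.   250.   612.6 -159.7   77.8]
 [ 224.   250.   611.8 -154.5   73.3]
 [ 204.   253.   575.7 -190.8   75.2]
 [ 204.   254.   582.4 -198.7   81.6]
 [ 199.   255.   550.3 -182.5   48.8]
 [ 205.   255.   585.3 -198.8   79.7]
 [ 205.   256.   588.5 -202.8   81.2]
 [ 206.   256.   587.5 -197.9   76.6]
 [ 205.   257.   588.3 -203.    77.9]
 [ 206.   257.   591.8 -203.3   79.9]
 [ 207.   257.   591.3 -199.    76. ]
 [ 208.   257.   595.6 -200.2   79.2]
 [ 206.   258.   593.9 -206.1   79.9]
 [ 207.   258.   595.7 -204.4   79.4]
 [ 208.   258.   596.8 -202.    77.9]
 [ 209.   258.   596.6 -198.    74.4]
 [ 210.   258.   599.4 -197.5   75.4]
 [ 211.   258.   602.1 -196.9   76.2]
 [ 212.   258.   604.9 -196.4   77.3]
 [ 213.   258.   606.4 -194.4   76.3]
 [ 208.   259.   599.1 -205.    78.2]
 [ 209.   259.   602.  -204.7   79.5]
 [ 210.   259.   602.6 -201.6   77.1]
 [ 211.   259.   606.  -201.9   79.1]
 [ 212.   259.   606.4 -198.6   76.4]
 [ 213.   259.   609.2 -198.1   77.5]
 [ 210.   260.   605.1 -205.    77.9]
 [ 211.   260.   606.5 -202.8   76.7]
 [ 212.   260.   610.1 -203.3   79. ]
 [ 213.   260.   610.7 -200.3   76.7]
 [ 214.   260.   615.3 -201.9   80.4]
 [ 215.   261.   618.9 -202.9   79.7]
 [ 216.   261.   622.  -202.9   81.3]
 [ 217.   261.   621.8 -198.8   77.6]
 [ 218.   261.   623.8 -197.4   77.5]
 [ 215.   262.   618.3 -202.5   75.6]
 [ 216.   262.   620.2 -201.    75.3]
 [ 217.   262.   622.5 -200.    75.6]]
```

The scene depth puts the ring's visible side all at z of about 75–81 mm, down at the sleeve. I'll finish pressing to about 10 N.

```bash
python3 -m creep '[[0,0,-0.0005,0,0,0,0.0365],[0,0,-0.001,0,0,0,0.0365],[0,0,-0.0015,0,0,0,0.0365],[0,0,-0.0015,0,0,0,0.0365],[0,0,-0.0015,0,0,0,0.0365]]' 50
python3 -c "
from bench import status; s=status.read_state(); print(s['eef_pos'],s['wrist_force'],s['wrist_torque'],s['gripper_width'])"
```

```text
clock: 12.47
eef_pos: [616.7, -177.1, 189.5]
tcp_rot: [3.14, -0.002, 0.209]
wrist_force: [0.8, 1.1, 6.5]
gripper_width: 36.7
[ 616.68915286 -177.08042268  189.53756642] [0.84791405 1.07111032 6.50520675] [ 0.08384166 -0.01910827 -0.04758674] 36.73393482454283
```

```bash
python3 -m creep '[[0,0,-0.0004,0,0,0,0.0365],[0,0,-0.0007,0,0,0,0.0365],[0,0,-0.0007,0,0,0,0.0365],[0,0,-0.0007,0,0,0,0.0365]]' 50
python3 - <<'E'
from h import *
s=status.read_state(); print(s['eef_pos'],s['wrist_force'],s['wrist_torque'],s['gripper_width'])
C=cam('scene'); P=cloud(C)
h=cv2.cvtColor(C['im'],cv2.COLOR_RGB2HSV).astype(int); b=(h[...,0]>105)&(h[...,0]<140)&(h[...,1]>70)&(abs(P[...,0]-600)<50)&(abs(P[...,1]+180)<50)&(P[...,2]>65)
q=P[b]; x=np.array([.978,.209]); a=(q[:,:2]-[594,-180.5])@x
for lo in range(-30,40,8):
    k=(a>=lo)&(a<lo+8)
    if k.any(): print(lo,k.sum(),np.percentile(q[k,2],[10,50,90]).round(1))
E
```

```text
clock: 12.8
eef_pos: [617.0, -177.2, 189.3]
tcp_rot: [3.14, -0.003, 0.209]
wrist_force: [0.4, -1.0, 8.3]
gripper_width: 36.7
[ 617.00029629 -177.16806717  189.26975427] [ 0.40754926 -1.01791568  8.31266443] [ 0.19165875  0.10170709 -0.04774491] 36.66706326056846
-22 2 [75.  77.4 79.9]
-14 5 [75.2 78.4 80.3]
-6 4 [75.7 77.8 79.7]
2 5 [74.9 76.8 78.8]
10 1 [76.3 76.3 76.3]
18 10 [73.6 75.  78.1]
```

```bash
python3 -m creep '[[0,0,0.001,0,0,0,0.0365],[0,0,0.002,0,0,0,0.0365],[0,0,0.0026,0,0,0,0.0365],[0,0,0.0026,0,0,0,0.0365],[0,0,0.0026,0,0,0,0.0365]]' 50
python3 - <<'E'
from h import *
s=status.read_state(); print(s['eef_pos'],s['wrist_force'],s['wrist_torque'],s['gripper_width'])
C=cam('scene'); P=cloud(C)
h=cv2.cvtColor(C['im'],cv2.COLOR_RGB2HSV).astype(int); b=(h[...,0]>105)&(h[...,0]<140)&(h[...,1]>70)&(abs(P[...,0]-600)<50)&(abs(P[...,1]+180)<50)&(P[...,2]>65)
q=P[b]; x=np.array([.978,.209]); a=(q[:,:2]-[594,-180.5])@x
for lo in range(-30,40,8):
    k=(a>=lo)&(a<lo+8)
    if k.any(): print(lo,k.sum(),np.percentile(q[k,2],[10,50,90]).round(1))
E
```

```text
clock: 13.27
eef_pos: [616.0, -176.9, 190.4]
tcp_rot: [3.141, 0.0, 0.209]
wrist_force: [0.7, -0.5, 2.2]
gripper_width: 37.0
[ 615.97444459 -176.87727999  190.42275214] [ 0.65026186 -0.46492282  2.19050928] [-0.17129668 -0.21422464  0.01810263] 37.0337446843353
-22 2 [75.3 77.4 79.5]
-14 5 [74.8 79.  80.7]
-6 7 [74.8 78.1 80.7]
2 7 [73.4 77.  79.5]
10 2 [75.9 77.  78.1]
18 10 [75.1 76.7 79.6]
```

```bash
python3 -m creep '[[0,0,0.0006,0,0,0,0.0365],[0,0,0.0006,0,0,0,0.0375],[0.0004,0.0001,0.0006,0,0,0,0.040],[0.0008,0.0002,0.0008,0,0,0,0.043],[0.0012,0.0002,0.001,0,0,0,0.046],[0.0017,0.0003,0.0012,0,0,0,0.049],[0.0022,0.0004,0.0014,0,0,0,0.052],[0.0026,0.0005,0.0016,0,0,0,0.055],[0.003,0.0006,0.0018,0,0,0,0.058],[0.003,0.0006,0.0018,0,0,0,0.060],[0.003,0.0006,0.0018,0,0,0,0.060],[0.003,0.0006,0.0018,0,0,0,0.060]]' 50
python3 - <<'E'
from h import *
s=status.read_state(); print(s['eef_pos'],s['wrist_force'],s['wrist_torque'],s['gripper_width'])
W=cam('wrist'); import pickle; pickle.dump((W,s),open('W11.pkl','wb')); bluez(W)
C=cam('scene'); P=cloud(C)
h=cv2.cvtColor(C['im'],cv2.COLOR_RGB2HSV).astype(int); b=(h[...,0]>105)&(h[...,0]<140)&(h[...,1]>70)&(abs(P[...,0]-600)<50)&(abs(P[...,1]+180)<50)&(P[...,2]>65)
q=P[b]; x=np.array([.978,.209]); a=(q[:,:2]-[594,-180.5])@x
for lo in range(-30,40,8):
    k=(a>=lo)&(a<lo+8)
    if k.any(): print(lo,k.sum(),np.percentile(q[k,2],[10,50,90]).round(1))
a=np.array(W['im'][160:220,205:305]); c=C['im'][220:290,165:262]
save(np.vstack([cv2.resize(a,(700,420),interpolation=cv2.INTER_CUBIC)[:300],cv2.resize(c,(700,505),interpolation=cv2.INTER_CUBIC)[100:400]]),'w11.png',1)
E
```

```text
clock: 14.32
eef_pos: [618.9, -175.8, 192.3]
tcp_rot: [-3.141, 0.0, 0.21]
wrist_force: [-0.1, -1.7, -1.9]
gripper_width: 60.3
[ 618.85535738 -175.77218172  192.26646374] [-0.08076406 -1.66176842 -1.92626399] [0.04741271 0.0057837  0.02250955] 60.32649510305526
0  
3 [78.9 79.9 80.1] [ 621.8 -191.3   79.6]
-22 1 [77.8 77.8 77.8]
-14 4 [75.8 77.2 79.9]
-6 6 [78.1 79.1 79.9]
2 5 [77.2 77.5 78.6]
10 5 [76.9 77.7 80.1]
18 10 [78.3 80.  82.6]
26 2 [77.7 78.1 78.6]
```

View pics/w11.png

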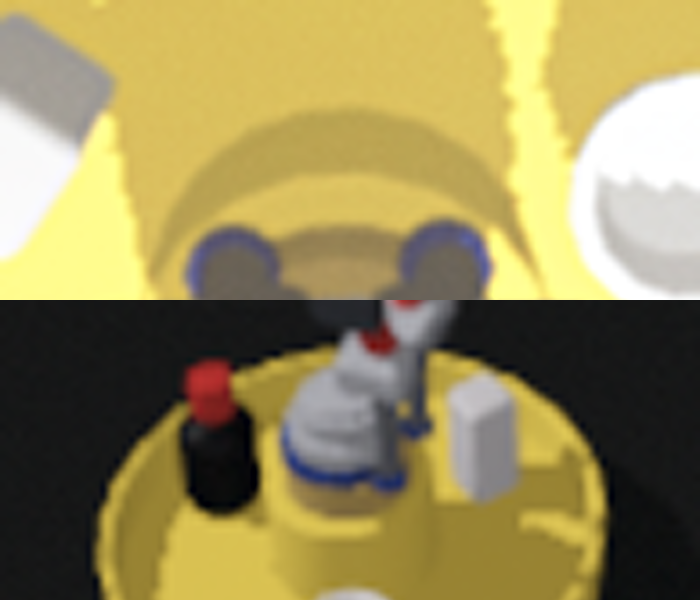

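The ring shows as a blue band under the land on the brass sleeve, all the way round, and the eyes are closed around the jaws. Picture 12 of 12 is used, so from here I check by numbers. I lift the pins out slowly.

```bash
python3 -m creep '[[0,0,0.001,0,0,0,0.060],[0,0,0.002,0,0,0,0.060],[0,0,0.003,0,0,0,0.060],[0,0,0.004,0,0,0,0.060],[0,0,0.004,0,0,0,0.060]]' 35
python3 -c "
from bench import status; s=status.read_state(); print(s['eef_pos'],s['wrist_force'],s['wrist_torque'],s['gripper_width'])"
python3 -m creep '[[0,0,0.001,0,0,0,0.060],[0,0,0.002,0,0,0,0.060],[0,0,0.003,0,0,0,0.060],[0,0,0.004,0,0,0,0.060],[0,0,0.005,0,0,0,0.060],[0,0,0.006,0,0,0,0.060],[0,0,0.006,0,0,0,0.060]]' 35
python3 - <<'E'
from h import *
s=status.read_state(); print(s['eef_pos'],s['wrist_force'],s['wrist_torque'],s['gripper_width'])
W=cam('wrist'); import pickle; pickle.dump((W,s),open('W12.pkl','wb')); bluez(W)
for o in ringmeas(W,(205,150,305,230),79): print(o)
E
```

```text
clock: 14.83
eef_pos: [619.2, -176.1, 196.8]
tcp_rot: [3.141, -0.001, 0.209]
wrist_force: [0.2, 0.2, -1.8]
gripper_width: 60.3
[ 619.19825203 -176.10425658  196.79600171] [ 0.20403354  0.16988241 -1.82462235] [-0.00900871 -0.00757126  0.02624062] 60.34122531068136
clock: 15.42
eef_pos: [619.2, -176.1, 202.7]
tcp_rot: [3.141, -0.0, 0.209]
wrist_force: [0.6, -0.4, -1.7]
gripper_width: 60.1
[ 619.16625604 -176.06642377  202.71103002] [ 0.57899459 -0.39471354 -1.70512839] [ 0.04434193 -0.00328361  0.02041759] 60.0800572600611
1 [78.9 78.9 78.9] [ 611.6 -158.3   78.9]
14 [78.3 78.9 79.9] [ 621.7 -188.8   79. ]
('outer', 11.0, (268.94, 191.27), array([ 621.76, -189.01,   79.  ]))
```

```bash
python3 -m creep '[[0,0,0.015,0,0,0,0.058],[0,0,0.035,0,0,0,0.058],[0,0,0.045,0,0,0,0.058],[-0.01,0.035,0.045,0,0,1.5,0.058],[-0.019,0.073,0.045,0,0,3.1,0.058],[-0.0285,0.111,0.045,0,0,4.8,0.058],[-0.038,0.149,0.045,0,0,6.4,0.058],[-0.048,0.187,0.045,0,0,8.1,0.058],[-0.0575,0.225,0.045,0,0,9.7,0.058],[-0.067,0.263,0.045,0,0,11.3,0.058],[-0.0735,0.287,0.045,0,0,12.4,0.058],[-0.077,0.3007,0.045,0,0,13,0.058]]' 12
python3 -m creep '[[0,0,0,0,0,0,0.058],[0,0,0,0,0,0,0.058],[0,0,0,0,0,0,0.058],[0,0,0,0,0,0,0.058],[0,0,0,0,0,0,0.058]]' 12
python3 - <<'E'
from h import *
import pickle
s=status.read_state(); print(s['eef_pos'],s['tcp_rot'],s['wrist_force'],s['gripper_width'])
W=cam('wrist'); pickle.dump((W,s),open('W13.pkl','wb'))
m,T=tips(W,s,lo=-25,hi=112)
for v in (196,198,200,202,204,206,212,218): print(v,T[v,254].round(1),T[v,239].round(1),T[v,268].round(1))
# stand rim: points 45<z<58
P=cloud(W); q=P[(abs(P[...,0]-545)<60)&(abs(P[...,1]-125)<60)&(W['d']>0)]
for lo,hi in ((50,58),(6,14),):
    k=q[(q[:,2]>lo)&(q[:,2]<hi)]
    if len(k)>5: print(lo,len(k),cv2.minAreaRect(k[:,:2].astype(np.float32)),k.mean(0))
E
```

```text
clock: 16.47
eef_pos: [540.7, 129.5, 247.6]
tcp_rot: [-3.139, -0.001, 0.443]
wrist_force: [-0.6, -0.8, -2.0]
gripper_width: 61.0
clock: 16.88
eef_pos: [542.6, 122.4, 247.4]
tcp_rot: [3.14, 0.0, 0.433]
wrist_force: [0.1, -0.7, -1.8]
gripper_width: 60.7
[542.58774464 122.39293592 247.36225262] [3.14040184e+00 3.13454439e-04 4.32704427e-01] [ 0.10056124 -0.69088976 -1.84506257] 60.74050536090608
196 [-4.080e+01 -1.000e-01  2.408e+02] [  0.5 -12.8 107.7] [  0.7  11.5 107.1]
198 [-4.400e+01 -1.000e-01  2.423e+02] [  0.2 -12.5 103. ] [  0.3  11.3 102.7]
200 [-4.680e+01 -1.000e-01  2.422e+02] [  0.2 -12.3  97.9] [10.3  9.4 66.7]
202 [-5.100e+01 -1.000e-01  2.464e+02] [ 10.7 -10.3  61.3] [10.5  9.2 61.9]
204 [ 8.9 -0.2 62.3] [ 10.3 -10.2  58.1] [11.   8.9 56.1]
206 [ 8.8 -0.2 58.4] [  9.4 -10.1  56.8] [ 9.2  9.  57.2]
212 [ 6.  -0.2 54.5] [  5.9 -10.   54.8] [ 5.9  8.9 54.9]
218 [ 1.6 -0.2 55. ] [  1.5 -10.1  55.3] [ 2.   9.  54.3]
50 721 ((538.8146362304688, 124.01548767089844), (29.303110122680664, 51.81086349487305), 26.53545570373535) [539.27818735 124.00398555  54.49897056]
6 1101 ((539.1830444335938, 124.15613555908203), (88.4100112915039, 78.62950134277344), 26.40015983581543) [544.80474339 127.13807597   6.80443097]
```

```bash
python3 -m creep '[[0.0002,0.0003,-0.02,0,0,1,0.058],[0.0002,0.0003,-0.04,0,0,1,0.058],[0.0002,0.0003,-0.06,0,0,1,0.058],[0.0002,0.0003,-0.066,0,0,1,0.058],[0.0002,0.0003,-0.066,0,0,1,0.058],[0.0002,0.0003,-0.066,0,0,1,0.058],[0.0002,0.0003,-0.066,0,0,1,0.058],[0.0002,0.0003,-0.072,0,0,1,0.058],[0.0002,0.0003,-0.078,0,0,1,0.058],[0.0002,0.0003,-0.084,0,0,1,0.058],[0.0002,0.0003,-0.084,0,0,1,0.058],[0.0002,0.0003,-0.084,0,0,1,0.058]]' 12
python3 -c "
from bench import status; s=status.read_state(); print(s['eef_pos'],s['tcp_rot'],s['wrist_force'],s['wrist_torque'],s['gripper_width'])"
```

```text
clock: 17.93
eef_pos: [541.9, 124.9, 163.0]
tcp_rot: [-3.142, 0.001, 0.454]
wrist_force: [-0.9, 0.6, -0.9]
gripper_width: 61.0
[541.85128104 124.88866272 162.97219579] [-3.14151455e+00  1.12437417e-03  4.53884453e-01] [-0.92647583  0.57018533 -0.92552561] [-0.03562846 -0.01796551  0.01401413] 61.00711653884578
```

```bash
python3 -m creep '[[0,0,-0.008,0,0,0,0.058],[0,0,-0.016,0,0,0,0.058],[0,0,-0.024,0,0,0,0.058],[0,0,-0.031,0,0,0,0.058],[0,0,-0.036,0,0,0,0.058],[0,0,-0.037,0,0,0,0.058],[0,0,-0.037,0,0,0,0.058]]' 12
python3 -c "
from bench import status; s=status.read_state(); print(s['eef_pos'],s['wrist_force'],s['wrist_torque'],s['gripper_width'])"
python3 -m creep '[[0,0,-0.0015,0,0,0,0.058],[0,0,-0.003,0,0,0,0.058],[0,0,-0.003,0,0,0,0.058],[0,0,-0.003,0,0,0,0.058]]' 12
python3 -c "
from bench import status; s=status.read_state(); print(s['eef_pos'],s['wrist_force'],s['wrist_torque'],s['gripper_width'])"
```

```text
clock: 18.52
eef_pos: [541.9, 124.9, 125.9]
tcp_rot: [-3.141, 0.001, 0.454]
wrist_force: [-0.2, 0.0, -2.2]
gripper_width: 61.2
[541.93359823 124.92625914 125.85386118] [-0.19437971  0.0334799  -2.23503427] [ 0.06044235 -0.03335877  0.02361274] 61.19931022431382
clock: 18.85
eef_pos: [542.4, 125.0, 123.6]
tcp_rot: [3.141, -0.0, 0.454]
wrist_force: [0.1, -0.5, -1.2]
gripper_width: 61.0
[542.35752033 125.00528622 123.64584421] [ 0.09920295 -0.52633765 -1.22630547] [ 0.04102141 -0.0319414   0.04043732] 60.99499146839227
```

```bash
python3 -m creep '[[0,0,-0.0005,0,0,0,0.058],[0,0,-0.001,0,0,0,0.058],[0,0,-0.001,0,0,0,0.058],[0,0,-0.001,0,0,0,0.058]]' 12
python3 -c "
from bench import status; s=status.read_state(); print(s['eef_pos'],s['wrist_force'],s['wrist_torque'],s['gripper_width'])"
```

```text
clock: 19.18
eef_pos: [542.6, 125.1, 123.3]
tcp_rot: [3.141, -0.001, 0.454]
wrist_force: [-0.8, -0.4, 5.0]
gripper_width: 61.0
[542.63153832 125.09395846 123.34466197] [-0.77158278 -0.35931399  5.00535669] [-0.00033704  0.2231906  -0.02218903] 60.983997967994426
```

Seated: there is upward contact force at TCP z 123.3, the same height as at the first grasp. I release and rise.

```bash
python3 -m creep '[[0,0,0.0008,0,0,0,0.0615],[0,0,0.0008,0,0,0,0.066],[0,0,0.0008,0,0,0,0.075],[0,0,0.0008,0,0,0,0.088],[0,0,0.0008,0,0,0,0.088],[0,0,0.0008,0,0,0,0.088],[0,0,0.02,0,0,0,0.088],[0,0,0.05,0,0,0,0.088],[0,0,0.08,0,0,0,0.088],[0,0,0.115,0,0,0,0.088],[0,0,0.115,0,0,0,0.088],[0,0,0.115,0,0,0,0.088]]'
python3 - <<'E'
from h import *
import pickle
s=status.read_state(); print(s['eef_pos'],s['tcp_rot'],s['wrist_force'],s['gripper_width'])
W=cam('wrist'); pickle.dump((W,s),open('W14.pkl','wb'))
def red(W):
    hsv=cv2.cvtColor(W['im'],cv2.COLOR_RGB2HSV); r=((hsv[...,0]<8)|(hsv[...,0]>172))&(hsv[...,1]>150)&(hsv[...,2]>80)
    n,l,st,c=cv2.connectedComponentsWithStats(r.astype(np.uint8)); P=cloud(W)
    for i in range(1,n):
        if st[i][4]>200: print(st[i],np.median(P[l==i],0).round(1))
print('before');red(pickle.load(open('W2.pkl','rb')));print('after');red(W)
E
```

```text
clock: 20.18
eef_pos: [543.4, 125.3, 239.3]
tcp_rot: [3.141, -0.004, 0.454]
wrist_force: [-0.8, 0.1, -0.7]
gripper_width: 87.7
[543.3542944  125.27515415 239.27812043] [ 3.14078975 -0.00445432  0.45359366] [-0.84929355  0.09440753 -0.66705458] 87.72080225888196
before
[220 176  28  33 696] [533.5 142.4 124.3]
[262 176  28  33 693] [550.3 106.8 124.2]
after
[219 180  28  34 677] [533.5 142.9 124.3]
[261 180  27  34 674] [550.9 107.9 124.2]
```

The pliers hang upright, with the grips at the same height as at the start and within about 1 mm of where they were. Now I check the ring from above.

```bash
python3 -m creep '[[0.053,-0.306,-0.008,0,0,-5.5,0.088],[0.053,-0.306,-0.008,0,0,-5.5,0.088],[0.053,-0.306,-0.008,0,0,-5.5,0.088],[0.053,-0.306,-0.008,0,0,-5.5,0.088],[0.053,-0.306,-0.008,0,0,-5.5,0.088],[0.053,-0.306,-0.008,0,0,-5.5,0.088],[0.053,-0.306,-0.008,0,0,-5.5,0.088],[0.053,-0.306,-0.008,0,0,-5.5,0.088],[0.053,-0.306,-0.008,0,0,-5.5,0.088],[0.053,-0.306,-0.008,0,0,-5.5,0.088],[0.053,-0.306,-0.008,0,0,-5.5,0.088],[0.053,-0.306,-0.008,0,0,-5.5,0.088]]'
python3 - <<'E'
from h import *
import pickle
s=status.read_state(); print(s['eef_pos'],s['tcp_rot'])
W=cam('wrist'); pickle.dump((W,s),open('W15.pkl','wb'))
for o in ringmeas(W,(215,140,300,230),79): print(o)
W1=pickle.load(open('W1.pkl','rb'))
def ring(W):
    P=cloud(W); h=cv2.cvtColor(W['im'],cv2.COLOR_RGB2HSV).astype(int); b=(h[...,0]>105)&(h[...,0]<140)&(h[...,1]>90)&(np.hypot(P[...,0]-597,P[...,1]+180)<40)&(P[...,2]>60)
    a=np.degrees(np.arctan2(P[...,1]+180.5,P[...,0]-594))-12
    for lo in range(-180,180,45):
        k=b&((a%360)>=lo%360)&((a%360)<lo%360+45); print(lo,k.sum(),np.percentile(P[k][:,2],[10,50,90]).round(1) if k.sum() else '')
    # bystanders: seal, dish, red cap
    hsv=h; 
    for n,m in (('white',(h[...,1]<40)&(h[...,2]>140)),('red',((h[...,0]<8)|(h[...,0]>172))&(h[...,1]>120))):
        m=m&(abs(P[...,0]-596)<85)&(abs(P[...,1]+180)<85)&(np.hypot(P[...,0]-594,P[...,1]+180)>32)
        N,l,st,c=cv2.connectedComponentsWithStats(m.astype(np.uint8))
        for i in range(1,N):
            if st[i][4]>40: print(n,st[i][4],np.median(P[l==i],0).round(1))
print('start');ring(W1);print('now');ring(W)
E
```

```text
clock: 21.23
eef_pos: [595.0, -178.4, 228.7]
tcp_rot: [-3.139, 0.001, 0.361]
wrist_force: [0.1, -0.6, 0.8]
gripper_width: 87.8
[ 594.97633358 -178.38119122  228.66446273] [-3.13925877e+00  7.55852026e-04  3.61153041e-01]
('outer', 13.59375, (274.95, 163.68), array([ 620.41, -189.7 ,   79.  ]))
start
-180 48 [91.8 92.5 93.5]
-135 43 [91.8 92.8 93.4]
-90 35 [92.1 92.7 93.4]
-45 42 [91.9 92.6 93.4]
0 39 [91.9 92.9 93.6]
45 38 [91.6 92.4 93.7]
90 36 [91.8 92.6 93.7]
135 50 [92.  93.  93.6]
white 377 [ 615.7 -129.1   66.5]
white 798 [ 622.7 -227.2   29.4]
red 218 [ 537.4 -181.9   79.4]
now
-180 0 
-135 0 
-90 3 [78.3 79.1 79.4]
-45 16 [78.2 78.8 79.7]
0 0 
45 0 
90 0 
135 0 
white 376 [ 615.8 -129.    66.5]
white 795 [ 623.  -227.4   29.7]
white 45 [ 607.4 -146.8  300.5]
red 204 [ 537.6 -182.1   79.3]
```

```bash
python3 - <<'E'
from h import *
import pickle
W,s=pickle.load(open('W15.pkl','rb')); P=cloud(W)
h=cv2.cvtColor(W['im'],cv2.COLOR_RGB2HSV).astype(int)
im=W['im'].astype(int); b=(im[...,2]>im[...,0]+8)&(np.hypot(P[...,0]-597,P[...,1]+180)<45)&(P[...,2]>60)&(P[...,2]<110)
u0,v0=225,145; sub=cv2.resize(W['im'][v0:v0+70,u0:u0+65],None,fx=4,fy=4,interpolation=cv2.INTER_CUBIC).astype(int)
m=(sub[...,2]>sub[...,0]+8).astype(np.uint8)
cs,hh=cv2.findContours(m,cv2.RETR_CCOMP,cv2.CHAIN_APPROX_NONE)
for c,q in zip(cs,hh[0]):
    if cv2.contourArea(c)>60:
        M=cv2.moments(c); u=M['m10']/M['m00']/4-.4+u0; v=M['m01']/M['m00']/4-.4+v0; print('hole' if q[3]>=0 else 'outer',cv2.contourArea(c)/16,round(u,1),round(v,1),onz(W,u,v,79).round(1))
q=P[b]; a=(np.degrees(np.arctan2(q[:,1]+180.5,q[:,0]-594))-12+180)%360-180
for lo in range(-180,180,30):
    k=(a>=lo)&(a<lo+30); print(lo,k.sum(),np.percentile(q[k,2],[10,50,90]).round(1) if k.sum() else '')
C=cam('scene'); P=cloud(C); im=C['im'].astype(int)
b=(im[...,2]>im[...,0]+8)&(np.hypot(P[...,0]-597,P[...,1]+180)<40)&(P[...,2]>68)&(P[...,2]<97); q=P[b]
a=(np.degrees(np.arctan2(q[:,1]+180.5,q[:,0]-594))-12+180)%360-180; print('scene')
for lo in range(-180,180,30):
    k=(a>=lo)&(a<lo+30); print(lo,k.sum(),np.percentile(q[k,2],[10,50,90]).round(1) if k.sum() else '')
E
```

```text
outer 133.96875 256.7 193.9 [ 585.9 -184.1   79. ]
outer 4.625 240.5 172.1 [ 600.9 -161.6   79. ]
outer 87.375 272.7 165.0 [ 618.4 -188.2   79. ]
hole 41.78125 272.3 165.3 [ 618.  -187.9   79. ]
outer 81.53125 245.3 161.8 [ 612.  -162.5   79. ]
hole 48.03125 245.4 161.8 [ 612.1 -162.5   79. ]
-180 14 [88.7 96.7 98. ]
-150 18 [88.2 89.  97.1]
-120 20 [78.2 88.5 89.5]
-90 23 [78.3 79.5 89.1]
-60 36 [78.1 78.7 79.5]
-30 26 [77.9 78.5 79.4]
0 15 [78.3 78.6 79.4]
30 28 [77.8 78.4 79.6]
60 12 [78.  78.6 87.8]
90 22 [78.2 87.6 89.6]
120 21 [78.5 88.4 89.7]
150 18 [85.4 89.6 97.3]
scene
-180 2 [75.1 76.4 77.8]
-150 9 [77.  84.8 88.4]
-120 10 [76.1 80.  86.2]
-90 11 [77.2 78.6 81.6]
-60 14 [76.4 78.  82.4]
-30 9 [74.4 76.6 78.8]
0 2 [78.4 78.6 78.8]
30 3 [76.  77.7 78.4]
60 0 
90 0 
120 0 
150 0
```

The eyes are closed, about 26 mm apart, and the ring top reads 79 mm on the front and sides. I'll move back 0.12 m to see the ring's back too.

```bash
python3 -m creep '[[-0.12,-0.045,0.03,0,0,0,0.088],[-0.12,-0.045,0.03,0,0,0,0.088],[-0.12,-0.045,0.03,0,0,0,0.088],[-0.12,-0.045,0.03,0,0,0,0.088],[-0.12,-0.045,0.03,0,0,0,0.088],[-0.12,-0.045,0.03,0,0,0,0.088],[-0.12,-0.045,0.03,0,0,0,0.088],[-0.12,-0.045,0.03,0,0,0,0.088],[-0.12,-0.045,0.03,0,0,0,0.088],[-0.12,-0.045,0.03,0,0,0,0.088]]'
python3 - <<'E'
from h import *
W=cam('wrist'); print(W['t'].round(0)); P=cloud(W); im=W['im'].astype(int)
r=np.hypot(P[...,0]-594,P[...,1]+180.5); a=(np.degrees(np.arctan2(P[...,1]+180.5,P[...,0]-594))-12+180)%360-180
h=cv2.cvtColor(W['im'],cv2.COLOR_RGB2HSV).astype(int)
for th in (60,100):
  b=(h[...,0]>105)&(h[...,0]<140)&(h[...,1]>th)&(r<40)&(P[...,2]>60)
  for lo in range(-180,180,30):
    k=b&(a>=lo)&(a<lo+30); print(th,lo,k.sum(),np.percentile(P[k][:,2],[10,50,90]).round(1) if k.sum() else '',end=' | ')
  print()
E
```

```text
clock: 22.17
eef_pos: [476.0, -225.3, 259.1]
tcp_rot: [-3.141, -0.0, 0.359]
wrist_force: [-0.3, -0.6, -0.3]
gripper_width: 87.9
[ 543. -200.  380.]
60 -180 47 [77.6 78.8 79.4] | 60 -150 39 [77.9 79.1 79.8] | 60 -120 25 [77.6 78.9 79.8] | 60 -90 13 [78.2 78.7 86.1] | 60 -60 33 [77.8 78.4 79.4] | 60 -30 26 [78.  78.9 79.8] | 60 0 18 [78.  78.7 79.6] | 60 30 26 [78.1 78.8 79.5] | 60 60 3 [77.6 78.3 78.9] | 60 90 17 [77.6 78.9 79.5] | 60 120 31 [77.8 78.7 79.7] | 60 150 43 [77.8 78.9 79.8] | 
100 -180 35 [77.6 78.8 79.4] | 100 -150 29 [77.8 79.3 79.9] | 100 -120 17 [77.7 78.9 79.8] | 100 -90 2 [78.4 78.8 79.1] | 100 -60 21 [77.8 78.4 79.4] | 100 -30 22 [78.1 79.  79.8] | 100 0 15 [78.  78.6 79.5] | 100 30 21 [78.2 78.9 79.5] | 100 60 0  | 100 90 10 [77.6 79.  79.4] | 100 120 27 [77.9 78.7 79.7] | 100 150 34 [77.7 78.9 79.9] |
```

The ring is flat all round, its top at 79 mm and so its underside on the 75 mm sleeve. I'm handing in.

```bash
python3 -c "
from bench import job; print(job.hand_in())"
```

```text
the job is handed in; nothing more can be done
None
```

The snap ring is in its groove on the brass sleeve, the pliers hang back in their stand, and I handed the job in at about 22 s of the 64 s allowed.

**What I did:** I took the pliers out and put both pins into the eyes. I spread the grips to about 37 mm, so the eyes stood roughly 43–45 mm apart, and lowered the ring over the land. I pressed it home with about 10 N; the highest reading at the checks between moves was 10.3 N. I then eased off about 1–2 mm, let the ring close, and lifted the pins out.

**Last checks:**
- **Ring:** the top reads about 79 mm all the way round, back included, so it lies flat on the 75 mm sleeve. The eyes are closed, about 26 mm apart.
- **Pliers:** the grips are at their starting height and within about 1 mm of where they were.
- **Other things:** the ink bottle, seal and dish in the tray have not moved, within measuring noise. The other bystanders were never approached and were not measured again.

**Doubts:**
- **Sideways force:** a brief reading of about 4 N appeared during the first part of the spreading and was gone once the arm settled.
- **Eye spacing while spread:** mask measurements gave a low estimate of about 42 mm. The grip-width formula gave 44–45 mm.
- **Pictures:** I used all 12 pictures before the ring was released, so the final checks are from depth and colour numbers only.

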